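Paint test panel from drying rack to colour-check cradle

ROBOT

A 7-joint arm with a two-finger parallel gripper is mounted at the origin on the work surface. World frame = base frame: x ahead of the robot, y to its left, z up, the work surface at z = 0. Lengths are in m, angles in rad, forces in N, time in s.
With the tool pointing down it reaches from about 0.4 to 0.9 m from the base axis. Payload 5.6 kg.
Tool frame: the origin (TCP) lies midway between the tips of the shut fingers; the grasp point (between the pads) lies 19 mm behind it; y points along the fingers, z is the direction in which the jaws open and shut, and the axes are right-handed (so a half turn about y gives the same grasp; the last joint's range is limited). The gripper opens to 92 mm and grips with 3 to 60 N. Pads are 20 mm wide; open, the fingers measure 128 mm over their backs; the gripper's body (75 mm by 189 mm) begins 69 mm behind the grasp point.
Start: joints at [-1.327, 0.468, -0.012, 1.603, 0.006, 1.071, -0.056], TCP at [0.184, 0.623, 0.215] pointing down, gripper open.
Joint ranges: [-2.53, 2.53], [-0.31, 2.02], [-1.57, 1.55], [0.28, 2.44], [-1.29, 4.43], [0.15, 1.84], [-2.92, 2.92]. Speed limits (rad/s): [2.57, 2.57, 3.14, 3.14, 3.14, 3.14, 3.14].

INTERFACE

Orientations are given as a 3x3 rotation matrix whose columns are the frame's x, y, z axes.
In Python, from station import env, effector, solver, viewer, workorder, search_frame, tip_of gives the robot as it stands. Calls block until the motion is done:
- env.reach(position, orientation): joint-space move of the TCP to a pose.
- env.movel(position, frame=None, rate=0.15): straight line of the TCP; frame=None keeps the orientation; rate is the mean speed in m/s.
- env.goto_joints(angles): joint-space move.
- effector.release() and effector.grasp(squeeze=None): open the fingers fully, or close them until they stop; squeeze is the grip in N (None keeps the last).
- env.pause(seconds).
- solver.inverse_kinematics(position, orientation): joint angles nearest the present ones, or None.
- env.sense(): the state.
- viewer.read_camera(name): name is "side" or "top" or "wrist"; returns (picture, depth): 420x560x3 uint8, red, green, blue; 420x560 float32, m along the optical axis (not along the pixel's ray), 0 where there is no reading.
- viewer.camera_info(name): a dict with "intrinsics" (3x3 intrinsics, pixels), "eye" and "rotation" of the camera in the world; the wrist camera has in their place "T_tool_cam" (4x4, takes a point from camera to tool coordinates, whose origin is the TCP and whose axes are the tool frame's). Camera axes: x right, y up, looking along -z (the intrinsics and any distortion apply to the point x, -y, -z); pixel columns grow to the right and rows downward; lengths in m; the calibration is good to about 2 mm. A picture is of the moment at which its call begins: read the wrist's pose just before it. camera_info takes no time and is no camera call.
A pose or a line that the arm cannot do raises env.PlanningError and nothing moves.
- workorder.finish_job(): hands the job in, once; it reports no verdict.
Trained networks look in the newest picture that a camera, given by its name, has taken for a name from the list of things; names that differ only in an ending like _2 or _b are one class to them, and where a whole thing is asked for, a point or a joint stands for the part that bears it (a point fixed in the world has none). Each returns a list of dicts, best first, with "score" (0 to 1); they miss things now and then, are a little off and sometimes report something else, mostly with a low value. They report only what shows in the picture. A call takes as long as a camera call. They do not tell look-alikes from the thing itself.
- search_frame(camera, name): "at" ([x, y, z] in m, in world coordinates, good to about 4 mm: the middle of the surface that is visible of it).
- tip_of(camera, name): "at" ([x, y, z] in m, in world coordinates, good to about 4 mm: a listed point, or the origin of a listed thing).
The state is a dict: "t": time; "joint_positions": joint angles; "joint_velocities": joint speeds; "tau": joint torques, N m; "ee_pos": TCP position; "tcp_rot": TCP orientation; "wrist_force": force on the tool from outside, world axes, zero at the start; "moment": the same for the moment, N m; "gripper_width": finger opening in m.
Only numpy, scipy, OpenCV 4.12 (cv2) and the standard library are available. Lean on these libraries where they do the work, as an engineer would, in place of code of your own. Each camera call takes 0.05 s, during which the arm holds its last target.

TASK

Slide the red paint test panel up out of its slot in the drying rack, lean it on the sloping stand with its painted side up and its bare end uppermost, and let go of it there. Then take it up again and lay it, painted side up, flat and fully seated between the guides of the colour-check cradle; set it down, never let it drop. Leave the other panels, the paint tin, the tape roll and the cleaner bottle where they are.

Things in the scene. Friction and masses are not known exactly. Their poses are not given: they have to be found in the camera images.
- red_panel_center (a point): Test panel of grey plastic (0.08-0.17 kg), 8 mm thick, 62 mm wide, 160 mm long, one face painted red but for a bare strip along the top 31 mm. Point: its centre, 80 mm below the top edge. x: out of the painted face; y: across the width; z: along the length to the bare end (up in the rack). Pinch it across the thickness near the top, or across the width by its long edges. Its slot varies.
- blue_panel_center (a point): Same size and axes as the red panel, painted blue, standing in another rack slot; point at its centre. Leave it alone.
- yellow_panel_center (a point): Same size and axes as the red panel, painted yellow, standing in another rack slot; point at its centre. Leave it alone.
- rack: Fixed wooden rack, 180 (its x) x 92 (y) x 70 mm high, origin under its centre, z up. Slots open at the top at x = -70, 0, +70 mm, each 11 mm along x, 68 mm along y, from 10 mm (floor) to 70 mm high. Panels stand in them with x and y along the rack's, painted faces to +x, tops 170 mm above the bench, 62 mm free between neighbours.
- stand_rest (a point): Where the centre of a panel resting on the fixed sloping stand lies, 109 mm above the bench. Axes: z up, +x the way the slope faces. The slope leans back 40 degrees from vertical towards -x. A resting panel's lower edge is on the ledge, 80 mm down the slope from this point; its z points up the slope (up and to -x), its painted face up and to +x.
- stand: The same stand; origin under its 150 x 100 mm base, axes as above. Its sloping face is an aluminium strip 40 mm wide (y) and 95 mm long up the slope from the ledge, so a resting panel's top 65 mm stand free and its long edges overhang the strip 11 mm each side. The ledge, square to the strip, is 90 mm wide, runs 14 mm out and ends in a lip 10 mm tall, 4 mm thick.
- cradle_seat (a point): Centre of a panel seated in the fixed colour-check cradle, 34 mm above the bench. Axes: x along the cradle, y across, z up. A seated panel lies along x, either end first, painted face up, on two white cross bars (at x = -60 and +60 mm, 20 mm wide, 62 mm along y) whose tops are 30 mm above the bench.
- cradle: The same cradle; origin under its black base, 210 (x) x 120 (y) x 8 mm. Metal guides 42 mm high leave a panel 3 mm play each way: end stops with inner faces at x = -83 and +83 mm, four side guides (x from 56 to 78 mm either side) with inner faces at y = -34 and +34 mm. The long sides are open between the guides (112 mm).
- paint_tin_center (a point): Paint tin with green band, 86 mm across, 105 mm tall, loose, upright; point at its centre. Leave alone.
- tape_roll_center (a point): Yellow roll of masking tape lying flat, 90 mm across, 25 mm tall, loose; point at its centre. Leave alone.
- cleaner_bottle_center (a point): White cleaner bottle with black cap, 68 mm across, 190 mm tall, loose, upright; point at its centre. Leave alone.
- red_panel: The same red panel, origin at the middle of its lower (fully painted) end, 80 mm from the centre point; axes as for that point.
Mind the look-alikes: they are no part of the job. What is meant by the cradle is not purple, and is the larger of those in its own colour.

How it is judged:
On the way, in this order (a step that is already met when the one before it is completed fails the run):
1. the red panel has been slid up clear of its slot (z of red_panel_center in the frame of rack above 0.155 m), for 0.05 s.
2. the red panel leans on the sloping stand, painted side up, bare end uppermost, let go and at rest (x of red_panel_center in the frame of stand_rest between -0.012 and 0.012 m and y of red_panel_center in the frame of stand_rest between -0.02 and 0.02 m and z of red_panel_center in the frame of stand_rest between -0.01 and 0.01 m and angle between red_panel_center's own x axis and vertical between 0.72 and 1.02 rad and angle between red_panel_center's own z axis and vertical below 1 rad and angle between the y axis of red_panel_center and the y axis of stand_rest, either way round below 0.2 rad and contact force between red_panel and the fingers below 0.1 N and linear speed of red_panel below 0.03 m/s and angular speed of red_panel below 0.2 rad/s), for 0.3 s.
At the end, for the whole second after the job is handed in: The red panel lies flat (within 3 degrees), painted side up, along the cradle, its centre within 6 mm in plan and 4 mm in height of the seat point (resting on both cross bars between all guides), released and at rest; the other panels, tin, roll and bottle stand where they were (x of red_panel_center in the frame of cradle_seat between -0.006 and 0.006 m and y of red_panel_center in the frame of cradle_seat between -0.006 and 0.006 m and z of red_panel_center in the frame of cradle_seat between -0.004 and 0.004 m and angle between red_panel_center's own x axis and vertical below 0.06 rad and angle between the z axis of red_panel_center and the x axis of cradle_seat, either way round below 0.1 rad and contact force between red_panel and the fingers below 0.1 N and linear speed of red_panel below 0.03 m/s and angular speed of red_panel below 0.2 rad/s); the robot touches nothing.
It fails at once if the red panel is dropped: it moves faster than 0.6 m/s (a free fall of about 18 mm) while not held (contact force between red_panel and the fingers below 0.1 N and linear speed of red_panel above 0.6 m/s).
It fails at once if another panel is moved by more than 15 mm (distance of any of blue_panel_center, yellow_panel_center from where it was at the start of the episode above 0.015 m).
It fails at once if the tin, the tape roll or the bottle is moved by more than 20 mm (distance of any of paint_tin_center, tape_roll_center, cleaner_bottle_center from where it was at the start of the episode above 0.02 m).
It also fails if it takes over 58 s, if anything falls off the work surface, if the arm or the gripper's body presses on something with over 40 N, if the wrist force passes 120 N, or if a joint passes its speed limit or range.

## Working session

There is one attempt and no reset: what is moved stays moved. The work goes in short steps, each a Python script; the robot and the scene stay as the last script left them, time stands still between calls to the robot, and variables do not carry over. Pictures are saved under pics/ and viewed, and the job is handed in when it is done.

```bash
ls; mkdir -p pics
python3 - <<'E'
from station import env, effector, solver, viewer, workorder, search_frame, tip_of
import cv2, numpy as np
s=env.sense(); print(s['t'],s['ee_pos'],np.round(s['tcp_rot'],3),s['gripper_width'])
for c in ['side','top']:
    p,d=viewer.read_camera(c)
    cv2.imwrite(f'pics/{c}0.png',p[:,:,::-1]); np.savez(f'{c}0.npz',p=p,d=d)
    i=viewer.camera_info(c); print(c,i)
    for n in ['red_panel_center','rack','stand_rest','stand','cradle_seat','cradle','blue_panel_center','yellow_panel_center','paint_tin_center','tape_roll_center','cleaner_bottle_center']:
        print(n,[(np.round(r['at'],3).tolist(),round(r['score'],2)) for r in tip_of(c,n)][:4])
print(env.sense()['t'])
E
```

```text
pics
0.0 [0.1837739  0.62287985 0.21363866] [[ 0.959 -0.     0.283]
 [-0.283 -0.002  0.959]
 [ 0.    -1.    -0.002]] 0.09209484834589292
side {'intrinsics': array([[413.75221653,   0.        , 279.35998031],
       [  0.        , 413.75221653, 200.4900077 ],
       [  0.        ,   0.        ,   1.        ]]), 'eye': array([-0.23596251, -0.78114107,  0.66491835]), 'rotation': array([[ 0.69817853,  0.34265312, -0.62859811],
       [-0.71550132,  0.36411883, -0.59621752],
       [ 0.02458862,  0.86602905,  0.49938871]])}
red_panel_center [([0.491, 0.306, 0.092], 0.79)]
rack [([0.487, 0.3, -0.004], 0.84)]
stand_rest [([0.56, 0.01, 0.109], 0.59)]
stand [([0.561, 0.009, -0.002], 0.89)]
cradle_seat [([0.663, -0.467, 0.024], 0.9), ([0.193, -0.296, 0.031], 0.65), ([0.477, -0.278, 0.034], 0.62)]
cradle [([0.478, -0.277, -0.001], 0.96), ([0.662, -0.459, -0.002], 0.91), ([0.189, -0.291, 0.004], 0.89)]
blue_panel_center [([0.42, 0.298, 0.093], 0.71)]
yellow_panel_center [([0.554, 0.308, 0.086], 0.59)]
paint_tin_center [([0.722, -0.053, 0.053], 0.96)]
tape_roll_center [([0.757, -0.218, 0.012], 0.
[... 619 characters left out ...]
05], 0.79), ([0.488, 0.303, 0.001], 0.35)]
stand [([0.561, 0.018, -0.002], 0.87)]
cradle_seat [([0.476, -0.275, 0.031], 0.82), ([0.659, -0.468, 0.025], 0.71), ([0.193, -0.295, 0.038], 0.66), ([0.488, 0.3, 0.007], 0.59)]
cradle [([0.48, -0.277, -0.009], 0.68), ([0.19, -0.293, -0.001], 0.6), ([0.66, -0.466, -0.004], 0.55)]
blue_panel_center [([0.417, 0.3, 0.092], 0.56)]
yellow_panel_center [([0.559, 0.302, 0.091], 0.78), ([0.489, 0.303, -0.004], 0.64), ([0.726, -0.053, 0.052], 0.27)]
paint_tin_center [([0.49, 0.3, 0.01], 0.67), ([0.728, -0.053, 0.048], 0.57)]
tape_roll_center [([0.76, -0.22, 0.011], 0.79), ([0.488, 0.302, -0.001], 0.64)]
cleaner_bottle_center [([0.747, 0.148, 0.094], 0.6)]
1.2
```

View pics/side0.png

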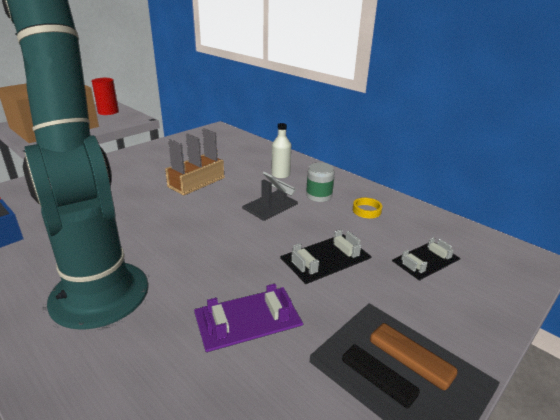

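View pics/top0.png

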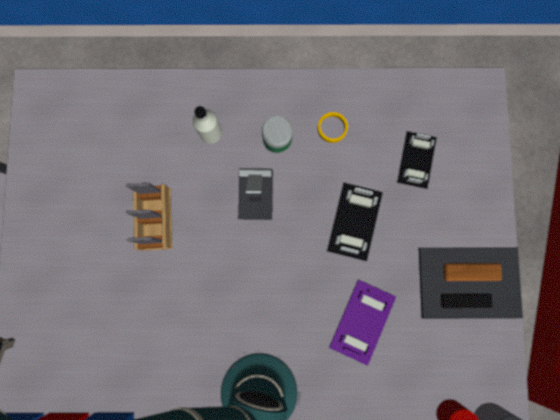

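The side view shows the rack at about (195,165), with the panels' grey backs facing the camera. The stand is at (270,195), and there are three cradles: the larger black one at (325,255), a small black one at (427,257) and a purple one at (247,315). Next I'll measure from depth and look with the wrist camera, which also has to confirm the colours.

```bash
cat > h.py <<'E'
from station import env, effector, solver, viewer, workorder, search_frame, tip_of
import cv2, numpy as np
def cam_pts(info,d,R=None,eye=None):
    K=info['intrinsics'];h,w=d.shape
    u,v=np.meshgrid(np.arange(w),np.arange(h))
    x=(u-K[0,2])/K[0,0]*d;y=(v-K[1,2])/K[1,1]*d
    P=np.stack([x,-y,-d],-1)
    return P@info['rotation'].T+info['eye']
def wrist(name):
    s=env.sense(); p,d=viewer.read_camera('wrist'); i=dict(viewer.camera_info('wrist'))
    T=np.eye(4);T[:3,:3]=s['tcp_rot'];T[:3,3]=s['ee_pos'];M=T@i['T_tool_cam']
    i['rotation']=M[:3,:3];i['eye']=M[:3,3]
    cv2.imwrite(f'pics/{name}.png',p[:,:,::-1])
    W=cam_pts(i,d); np.savez(name+'.npz',p=p,d=d,W=W,R=i['rotation'],e=i['eye'],K=i['intrinsics'])
    return p,d,W,i
def down(zang):
    # tool y = down, tool z (jaw axis) at angle zang in plane
    y=np.array([0,0,-1.]);z=np.array([np.cos(zang),np.sin(zang),0]);x=np.cross(y,z)
    return np.stack([x,y,z],1)
E
python3 - <<'E'
from h import *
for c in ['side','top']:
    f=np.load(f'{c}0.npz');p=f['p'];d=f['d']
    W=cam_pts(viewer.camera_info(c),d)
    # rectangles crops enlarged
    print(c,np.median(W[300:350,10:60,2]) if c=='top' else '')
    def crop(x0,y0,x1,y1,n):
        cv2.imwrite(f'pics/{c}_{n}.png',cv2.resize(p[y0:y1,x0:x1,::-1],None,fx=6,fy=6,interpolation=cv2.INTER_CUBIC))
    if c=='top': crop(115,150,235,250,'zr'); crop(225,160,325,230,'zs')
    else: crop(155,120,305,220,'zr')
    # black large cradle base
    a=(W[...,2]>0.003)&(W[...,2]<.06)&(np.hypot(W[...,0]-.478,W[...,1]+.277)<.14)&(d>0)
    m=np.array(W[a][:,:2],np.float32)
    dk=(p.max(2)<50)&(np.hypot(W[...,0]-.478,W[...,1]+.277)<.14)&(d>0)
    m2=np.array(W[dk][:,:2],np.float32)
    print('all',cv2.minAreaRect(m),len(m)); print('dark',cv2.minAreaRect(m2),len(m2),np.median(W[dk][:,2]))
    g=a&(W[...,2]>0.02); m3=np.array(W[g][:,:2],np.float32); print('guides',cv2.minAreaRect(m3),len(m3))
i=viewer.camera_info('wrist'); print(i)
E
```

```text
side 
all ((0.4747875928878784, -0.27813050150871277), (0.12316397577524185, 0.2107277810573578), 75.63292694091797) 2516
dark ((0.4737132787704468, -0.27864065766334534), (0.12143513560295105, 0.20800411701202393), 75.83985900878906) 1418 0.00613396334828209
guides ((0.4753773808479309, -0.27886223793029785), (0.08807235211133957, 0.18495450913906097), 76.10133361816406) 757
top 0.00190717733710688
all ((0.4773966670036316, -0.2769801616668701), (0.27600762248039246, 0.2754584550857544), 89.72035217285156) 3823
dark ((0.4779965579509735, -0.27700433135032654), (0.1138237714767456, 0.20372171700000763), 75.3398666381836) 1773 0.008710364667274373
guides ((0.47870123386383057, -0.2759569585323334), (0.08409762382507324, 0.1822926551103592), 75.39905548095703) 595
{'intrinsics': array([[361.27972674,   0.        , 280.50808671],
       [  0.        , 361.27972674, 209.23866269],
       [  0.        ,   0.        ,   1.        ]]), 'T_tool_cam': array([[ 1.84415721e-04, -9.58081991e-01, -2.86494090e-01,
        -8.08633490e-02],
       [-1.86272000e-03,  2.86493269e-01, -9.58080444e-01,
        -1.69991150e-01],
       [ 9.99998248e-01,  7.10343366e-04, -1.73180462e-03,
        -4.70203090e-04],
       [ 0.00000000e+00,  0.00000000e+00,  0.00000000e+00,
         1.00000000e+00]])}
```

View pics/top_zr.png

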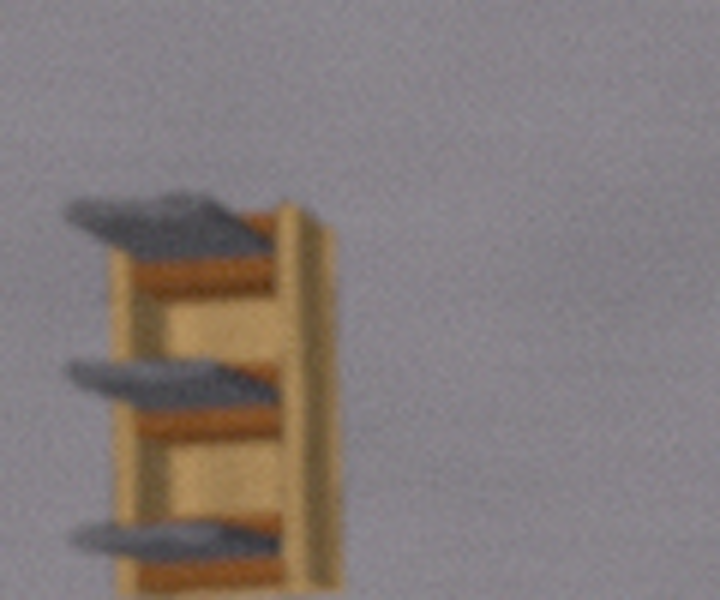

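View pics/side_zr.png

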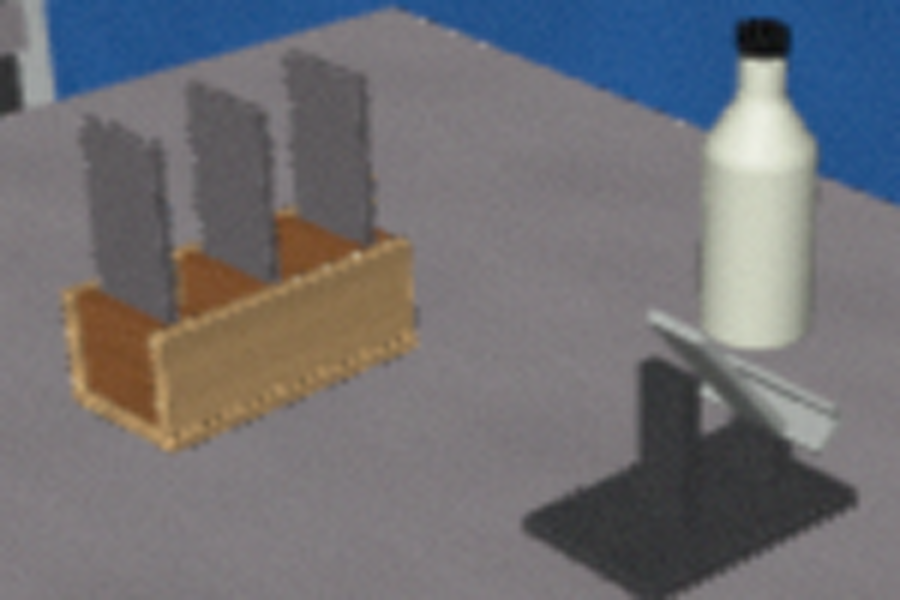

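View pics/top_zs.png

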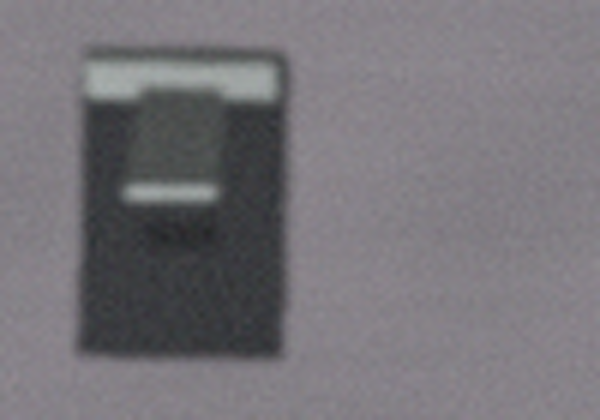

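The colours are hidden in both fixed views: the panels' backs face the camera, at top (145,185/212/240). I'll look from the +x side with the wrist camera and check reachability before moving.

Run:
```python
from h import *
def tilt(a,yaw,flip):
    # tool dir tilted by a about world y-ish: positive -> pointing away (+x), jaws along y
    y=np.array([np.sin(a),0,-np.cos(a)]);z=np.array([0,1.,0])*flip;x=np.cross(y,z)
    c,s=np.cos(yaw),np.sin(yaw);Rz=np.array([[c,-s,0],[s,c,0],[0,0,1]])
    return Rz@np.stack([x,y,z],1)
for fl in (1,-1):
  print('flip',fl)
  for n,pos,a,yw in [('look',[.6,.3,.33],0,0),('rack',[.49,.3,.116],0,0),('rackup',[.49,.3,.26],0,0),('standplace',[.56,.01,.12],.698,0),
   ('standabove',[.56,.01,.2],.698,0)]+[(f'sg{d}',[.56,.01,.10],-np.radians(d),0) for d in (0,15,25,35,50)]+[(f'sgb{d}',[.56+.12*np.sin(np.radians(d)),.01,.10+.12*np.cos(np.radians(d))],-np.radians(d),0) for d in (0,15,25,35,50)]+[('cr',[.477,-.277,.015],0,-.25),('crup',[.477,-.277,.2],0,-.25),('cr25',[.477,-.277,.015],.4,-.25)]:
    q=solver.inverse_kinematics(np.array(pos),tilt(a,yw,fl)); print(n,None if q is None else np.round(q,2))
```

```text
flip 1
look [-0.62  0.42  0.15  1.42 -0.06  1.31  1.11]
rack [-0.66  0.46  0.07  1.88 -0.04  0.81  1.  ]
rackup [-0.69  0.29  0.1   1.75 -0.03  1.1   0.99]
standplace [ 0.13  0.32 -0.28  2.41  2.61  0.31 -1.11]
standabove [ 0.51  0.16 -0.67  2.34  1.71  0.18 -0.19]
sg0 [-0.35  0.48  0.35  1.93 -0.23  0.77  1.7 ]
sg15 [-0.28  0.61  0.3   1.72 -0.19  1.1   1.67]
sg25 [-0.23  0.71  0.26  1.58 -0.17  1.31  1.65]
sg35 [-0.19  0.82  0.22  1.44 -0.15  1.51  1.64]
sg50 [-0.14  0.99  0.16  1.24 -0.13  1.8   1.61]
sgb0 [-0.48  0.32  0.49  1.85 -0.18  1.01  1.66]
sgb15 [-0.32  0.53  0.37  1.56 -0.18  1.35  1.66]
sgb25 [-0.24  0.68  0.3   1.37 -0.17  1.56  1.65]
sgb35 [-0.18  0.84  0.25  1.16 -0.16  1.77  1.63]
sgb50 None
cr [ 0.14  0.62  0.41  1.99 -0.42  0.62  2.15]
crup [-0.35  0.49  1.08  1.91 -0.5   1.05  2.27]
cr25 [ 1.09  0.63 -0.66  2.22  1.56  0.23  0.41]
flip -1
look [-0.99  0.48  0.7   1.44 -0.31  1.34 -1.84]
rack [-1.1   0.52  0.64  1.9  -0.41  0.85 -1.82]
rackup [-1.14  0.33  0.67  1.78 -0.23  1.11 -1.96]
standplace [ 0.47  0.38 -0.66  2.39  2.34  0.39  2.37]
standabove [ 0.42  0.15 -0.57  2.34  1.73  0.16  2.92]
sg0 [-0.67  0.57  0.78  1.95 -0.54  0.84 -1.17]
sg15 [-0.58  0.71  0.74  1.74 -0.47  1.17 -1.23]
sg25 [-0.54  0.82  0.74  1.6  -0.46  1.38 -1.23]
sg35 [-0.5   0.93  0.75  1.46 -0.46  1.59 -1.22]
sg50 [-0.29  1.02  0.43  1.25 -0.28  1.82 -1.39]
sgb0 [-0.79  0.41  0.91  1.86 -0.37  1.05 -1.3 ]
sgb15 [-0.61  0.63  0.82  1.58 -0.41  1.4  -1.27]
sgb25 [-0.52  0.78  0.8   1.39 -0.43  1.62 -1.26]
sgb35 [-0.43  0.93  0.76  1.19 -0.44  1.83 -1.27]
sgb50 None
cr [-0.04  0.68  0.66  2.   -0.66  0.68 -0.77]
crup [-0.15  0.38  0.77  1.9  -0.32  0.99 -1.05]
cr25 [ 1.27  0.74 -0.89  2.21  1.6   0.4  -2.7 ]
```

```bash
cat >> h.py <<'E'
def tilt(a,yaw=0,flip=1):
    y=np.array([np.sin(a),0,-np.cos(a)]);z=np.array([0,1.,0])*flip;x=np.cross(y,z)
    c,s=np.cos(yaw),np.sin(yaw);Rz=np.array([[c,-s,0],[s,c,0],[0,0,1]])
    return Rz@np.stack([x,y,z],1)
E
python3 - <<'E'
from h import *
env.reach(np.array([.6,.3,.33]),tilt(-.2,0,-1))
p,d,W,i=wrist('wr')
for n in ['red_panel_center','blue_panel_center','yellow_panel_center','rack']:
    print(n,[(np.round(r['at'],3).tolist(),round(r['score'],2)) for r in tip_of('wrist',n)][:3])
print(env.sense()['t'])
for a in (0,5,10,15,20,25):
    for t in ([.525,.01,.13],[.525,.01,.2],[.55,.01,.2]):
        q=solver.inverse_kinematics(np.array(t),tilt(np.radians(a))); print(a,t,None if q is None else np.round(q,2))
E
```

```text
red_panel_center [([0.483, 0.304, 0.09], 0.89)]
blue_panel_center [([0.421, 0.298, 0.092], 0.82)]
yellow_panel_center [([0.56, 0.303, 0.09], 0.59), ([0.564, 0.014, 0.112], 0.52)]
rack [([0.488, 0.302, 0.001], 0.69), ([0.421, 0.3, 0.089], 0.18)]
3.4083
0 [0.525, 0.01, 0.13] [-0.17  0.37  0.1   1.99 -0.05  0.79  1.53]
0 [0.525, 0.01, 0.2] [-0.29  0.27  0.25  1.94 -0.08  0.94  1.57]
0 [0.55, 0.01, 0.2] [-0.24  0.31  0.19  1.88 -0.07  0.96  1.56]
5 [0.525, 0.01, 0.13] [-0.17  0.33  0.1   2.05 -0.04  0.68  1.52]
5 [0.525, 0.01, 0.2] [-0.33  0.23  0.28  2.   -0.08  0.84  1.56]
5 [0.55, 0.01, 0.2] [-0.27  0.27  0.21  1.94 -0.07  0.85  1.55]
10 [0.525, 0.01, 0.13] [-0.18  0.29  0.1   2.12 -0.03  0.56  1.51]
10 [0.525, 0.01, 0.2] [-0.39  0.18  0.33  2.07 -0.07  0.73  1.55]
10 [0.55, 0.01, 0.2] [-0.3   0.22  0.25  2.01 -0.06  0.74  1.55]
15 [0.525, 0.01, 0.13] [-0.18  0.26  0.1   2.19  0.    0.44  1.48]
15 [0.525, 0.01, 0.2] [-0.47  0.14  0.4   2.14 -0.06  0.61  1.54]
15 [0.55, 0.01, 0.2] [-0.36  0.18  0.3   2.08 -0.06  0.62  1.54]
20 [0.525, 0.01, 0.13] [-0.13  0.23  0.03  2.25  0.09  0.32  1.38]
20 [0.525, 0.01, 0.2] [-0.6   0.1   0.53  2.21 -0.05  0.49  1.53]
20 [0.55, 0.01, 0.2] [-0.45  0.15  0.38  2.15 -0.06  0.5   1.54]
25 [0.525, 0.01, 0.13] [ 0.04  0.22 -0.17  2.3   0.44  0.2   1.04]
25 [0.525, 0.01, 0.2] [-0.78  0.06  0.71  2.29 -0.02  0.37  1.5 ]
25 [0.55, 0.01, 0.2] [-0.57  0.12  0.5   2.23 -0.06  0.38  1.53]
```

View pics/wr.png

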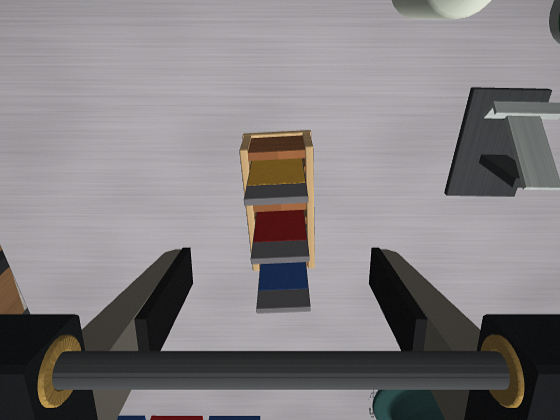

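The wrist view shows yellow at (277,180), red at (280,225) in the middle slot, and blue at (284,285), with the stand on the right. Next I'll get the panel tops, the rack yaw, and the stand's yaw and position.

Run:
```python
from h import *
f=np.load('wr.npz');W=f['W'];p=f['p'].astype(int);d=f['d']
print('bench z',np.median(W[50:100,50:200,2]))
r=(p[...,0]>70)&(p[...,0]>3*p[...,1])&(d>0)&(W[...,0]>.4)&(W[...,1]>.2)
b=(p[...,2]>60)&(p[...,2]>1.6*p[...,1])&(p[...,2]>2*p[...,0])&(d>0)&(W[...,0]>.35)&(W[...,1]>.2)
ye=(p[...,0]>70)&(p[...,2]<.45*p[...,0])&(p[...,1]>.6*p[...,0])&(d>0)&(W[...,2]>.09)
def ed(m,n):
    P=W[m]; 
    if len(P)<50: print(n,len(P));return
    c=P.mean(0);n_=np.linalg.svd(P-c)[2][2]; n_*=np.sign(n_[0])
    print(n,len(P),np.round(c,3),'normal',np.round(n_,3),'y',np.percentile(P[:,1],[1,99]).round(3),'z',np.percentile(P[:,2],[1,99]).round(3))
ed(r,'red');ed(b,'blue');ed(ye,'yel')
t=(W[...,2]>.163)&(W[...,2]<.178)&(W[...,0]>.38)&(W[...,0]<.6)&(W[...,1]>.25)&(W[...,1]<.35)&(d>0)
for lo,hi,n in [(.38,.45,'bluetop'),(.45,.52,'redtop'),(.52,.6,'yeltop')]:
    m=t&(W[...,0]>lo)&(W[...,0]<hi);q=W[m][:,:2].astype(np.float32)
    if len(q)>10: print(n,len(q),cv2.minAreaRect(q),np.median(W[m][:,2]))
# rack: low-height wood points
m=(W[...,2]>.055)&(W[...,2]<.078)&(np.hypot(W[...,0]-.487,W[...,1]-.3)<.12)&(p[...,0]>1.3*p[...,2])&(d>0)
print('rack',cv2.minAreaRect(W[m][:,:2].astype(np.float32)),m.sum())
for nm in ('top','side'):
    g=np.load(nm+'0.npz');P=cam_pts(viewer.camera_info(nm),g['d']);c=g['p'].astype(int)
    m=(P[...,2]>.03)&(P[...,2]<.08)&(np.hypot(P[...,0]-.487,P[...,1]-.3)<.13)&(c[...,0]>1.3*c[...,2])
    print(nm,'rack',cv2.minAreaRect(P[m][:,:2].astype(np.float32)))
    near=(np.hypot(P[...,0]-.56,P[...,1]-.012)<.12)
    m=near&(c.max(2)<90)&(P[...,2]<.02)&(P[...,2]>.003)
    print(nm,'stand base',cv2.minAreaRect(P[m][:,:2].astype(np.float32)),m.sum())
    m=near&(P[...,2]>.04)
    Q=P[m]; print('  strip pts',len(Q),Q.min(0).round(3),Q.max(0).round(3))
    m=near&(P[...,2]>.04)&(P[...,2]<.075)&(c.min(2)>110); Q=P[m]; print('  ledge',len(Q),cv2.minAreaRect(Q[:,:2].astype(np.float32)) if len(Q) else '')
```

```text
bench z 0.0002565666094007102
red 1437 [0.491 0.302 0.105] normal [0.998 0.057 0.001] y [0.273 0.331] z [0.069 0.138]
blue 1205 [0.421 0.298 0.114] normal [ 0.998  0.055 -0.   ] y [0.269 0.328] z [0.087 0.138]
yel 2671 [0.614 0.319 0.315] normal [ 0.966  0.014 -0.259] y [0.251 0.351] z [0.092 0.433]
bluetop 481 ((0.4172999858856201, 0.2981014549732208), (0.010222416371107101, 0.06183874234557152), 2.5101680755615234) 0.16888135566211104
redtop 550 ((0.4870147705078125, 0.3017095923423767), (0.009649473242461681, 0.06134992837905884), 3.0626938343048096) 0.16918455835680107
yeltop 641 ((0.5564579367637634, 0.30600252747535706), (0.00926355179399252, 0.06113722175359726), 3.296931028366089) 0.16942832620918297
rack ((0.48708629608154297, 0.3022193908691406), (0.18057769536972046, 0.0876728892326355), 3.2099454402923584) 2934
top rack ((0.48721233010292053, 0.30289870500564575), (0.1778072863817215, 0.0896202102303505), 3.705885171890259)
top stand base ((0.5592483282089233, 0.011787138879299164), (0.09905087947845459, 0.1479896605014801), 89.05528259277344) 1061
  strip pts 594 [ 0.537 -0.033  0.04 ] [0.627 0.057 0.121]
  ledge 175 ((0.6123911738395691, 0.011948499828577042), (0.08921806514263153, 0.01788647472858429), 85.29827880859375)
side rack ((0.48393505811691284, 0.3004063665866852), (0.18279427289962769, 0.09417997300624847), 3.8083064556121826)
side stand base ((0.5556565523147583, 0.009986072778701782), (0.10288061201572418, 0.15194056928157806), 89.5121078491211) 705
  strip pts 418 [ 0.532 -0.036  0.04 ] [0.62  0.054 0.116]
  ledge 133 ((0.5981736183166504, 0.008752956986427307), (0.08960238844156265, 0.04392160102725029), 89.87310028076172)
```

Red panel top is at (0.487, 0.302, 0.169), yaw about 3.2°, upright; the rack agrees. I'll now take close wrist views of the stand and the cradle.

Run:
```python
from h import *
env.reach(np.array([.58,-.13,.36]),tilt(-.2,0,-1))
p,d,W,i=wrist('wsc')
print(env.sense()['t'])
for n in ['stand_rest','cradle_seat']:
    print(n,[(np.round(r['at'],3).tolist(),round(r['score'],2)) for r in tip_of('wrist',n)][:3])
```

```text
5.05
stand_rest [([0.563, 0.012, 0.112], 0.93)]
cradle_seat [([0.191, -0.292, 0.031], 0.96), ([0.479, -0.278, 0.038], 0.93), ([0.662, -0.467, 0.032], 0.86)]
```

View pics/wsc.png

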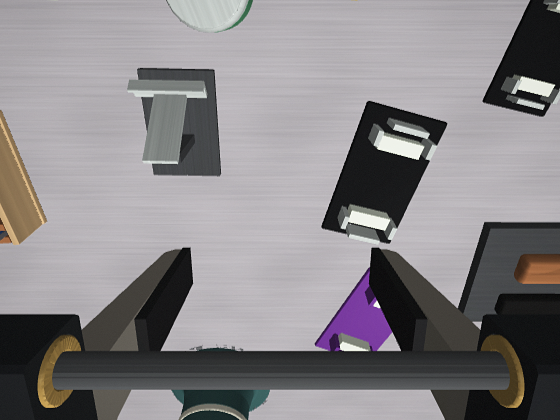

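One view covers both: the stand with its ledge at (165,88) and strip at (165,130), and the large black cradle at (385,175) with cross bars at (400,145) and (368,218).

Run:
```python
from h import *
f=np.load('wsc.npz');W=f['W'];p=f['p'].astype(int);d=f['d']
ok=d>0
def rect(m,n):
    q=W[m][:,:2].astype(np.float32); print(n,m.sum(),cv2.minAreaRect(q),np.median(W[m][:,2]).round(4))
    return q
nr=ok&(np.hypot(W[...,0]-.477,W[...,1]+.277)<.135)
rect(nr&(W[...,2]>.004)&(W[...,2]<.013)&(p.max(2)<60),'base')
rect(nr&(W[...,2]>.003)&(W[...,2]<.06),'all')
rect(nr&(W[...,2]>.02)&(W[...,2]<.06),'top parts')
b=nr&(W[...,2]>.026)&(W[...,2]<.034)&(p.min(2)>190)
n,l=cv2.connectedComponents(b.astype(np.uint8))
for k in range(1,n):
    if (l==k).sum()>80: rect(l==k,'bar')
ns=ok&(np.hypot(W[...,0]-.56,W[...,1]-.012)<.12)
rect(ns&(p.max(2)<95)&(W[...,2]>.003)&(W[...,2]<.025),'standbase')
m=ns&(W[...,2]>.06)&(W[...,2]<.118)&(abs(W[...,1]-.012)<.03)
# strip plane
P=W[m]; P=P[P[:,0]<.60]
for _ in range(5):
    c=P.mean(0);nn=np.linalg.svd(P-c)[2][2];nn*=np.sign(nn[2]);P=P[abs((P-c)@nn)<.004]
print('strip',len(P),c.round(4),nn.round(4),'lean from vert(deg)',np.degrees(np.arcsin(nn[2])),P.min(0).round(4),P.max(0).round(4))
# expected plane: rest centre minus 4mm along normal
print('strip y centre', np.percentile(P[:,1],[2,98]))
m=ns&(W[...,2]>.04)&(W[...,0]>.59); rect(m,'ledge'); print(W[m].min(0).round(3),W[m].max(0).round(3))
# x of centre-of-rest from plane with z=.109
n0=np.array([np.cos(np.radians(40)),0,np.sin(np.radians(40))])
x=(c@n0+.004-.109*n0[2])/n0[0]; print('rest x from plane',x)
```

```text
base 7033 ((0.4791896343231201, -0.2773895859718323), (0.11939699947834015, 0.20732660591602325), 75.56339263916016) 0.0075
all 10399 ((0.48394259810447693, -0.25360363721847534), (0.1695590764284134, 0.20995254814624786), 75.47589874267578) 0.008
top parts 2660 ((0.4774280786514282, -0.2775765657424927), (0.08476878702640533, 0.18271876871585846), 75.39228057861328) 0.0302
bar 600 ((0.535659909248352, -0.2932581603527069), (0.06191210076212883, 0.019525794312357903), 75.36830139160156) 0.0296
bar 445 ((0.41961753368377686, -0.2629667818546295), (0.061916135251522064, 0.020867230370640755), 74.49357604980469) 0.0295
standbase 4087 ((0.5599355697631836, 0.011170711368322372), (0.10000355541706085, 0.14851361513137817), 89.19979095458984) 0.01
strip 1630 [0.5714 0.0132 0.0894] [ 0.759  -0.0451  0.6495] lean from vert(deg) 40.50514995690107 [ 0.5437 -0.0093  0.06  ] [0.5974 0.0317 0.118 ]
strip y centre [-0.00867442  0.03039517]
ledge 17580 ((0.6127045154571533, -0.01767881214618683), (0.14774614572525024, 0.045364297926425934), 89.98197174072266) 0.4483
[ 0.59  -0.092  0.04 ] [0.635 0.056 0.467]
rest x from plane 0.5601235009837705
```

Run:
```python
from h import *
R=tilt(np.radians(-25),np.radians(3.2))
g=np.array([.487,.302,.145])
T=lambda g,R: g+.019*R[:,1]
env.reach(T(g+[0,0,.13],R),R)
s=env.sense();print(s['t'],np.round(s['joint_positions'],2))
env.movel(T(g,R),rate=.12)
s=env.sense();print(s['t'],s['ee_pos'],T(g,R),s['wrist_force'].round(2))
p,d=viewer.read_camera('side');cv2.imwrite('pics/s1.png',cv2.resize(p[90:230,130:330,::-1],None,fx=4,fy=4))
wrist('w1')
```

```text
6.8167 [ 0.04  0.71 -0.89  1.44  0.24  1.56  0.77]
8.05 [0.47935247 0.30195813 0.12858003] [0.47898277 0.30155177 0.12778015] [0.31 0.34 0.36]
```

View pics/s1.png

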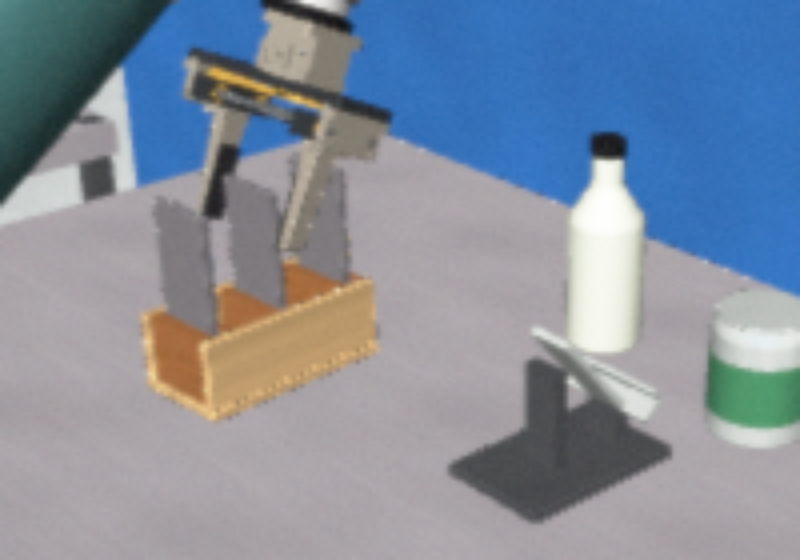

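View pics/w1.png

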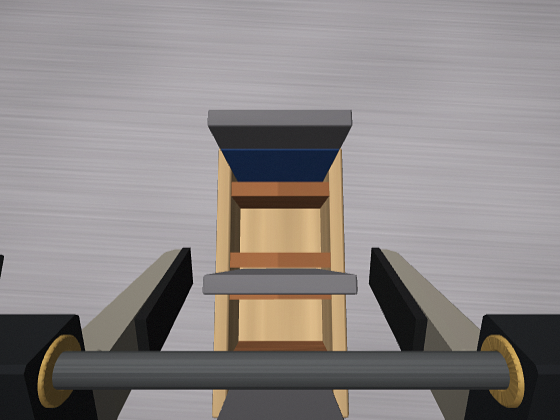

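The fingers straddle the middle panel: panel (203–357, 285) between fingertips at 191 and 371 in the wrist view. Grasping and lifting.

Run:
```python
from h import *
effector.grasp(40)
s=env.sense();print(s['t'],s['gripper_width'],s['wrist_force'].round(2))
p0=s['ee_pos']
env.movel(p0+[0,0,.03],rate=.06)
s=env.sense();print(s['t'],s['gripper_width'],s['wrist_force'].round(2))
env.movel(p0+[0,0,.15],rate=.15)
s=env.sense();print(s['t'],s['gripper_width'],s['wrist_force'].round(2),s['ee_pos'])
p,d=viewer.read_camera('side');cv2.imwrite('pics/s2.png',cv2.resize(p[60:230,130:330,::-1],None,fx=3.5,fy=3.5))
np.savez('side2.npz',p=p,d=d)
wrist('w2')
```

```text
8.7083 0.06173608293495998 [-0.35 -0.39  0.36]
9.3583 0.0615966785700499 [ 0.65 -0.92 -1.64]
10.3083 0.06174845724290951 [ 0.03 -0.05 -1.63] [0.47874053 0.30109862 0.27682764]
```

View pics/s2.png

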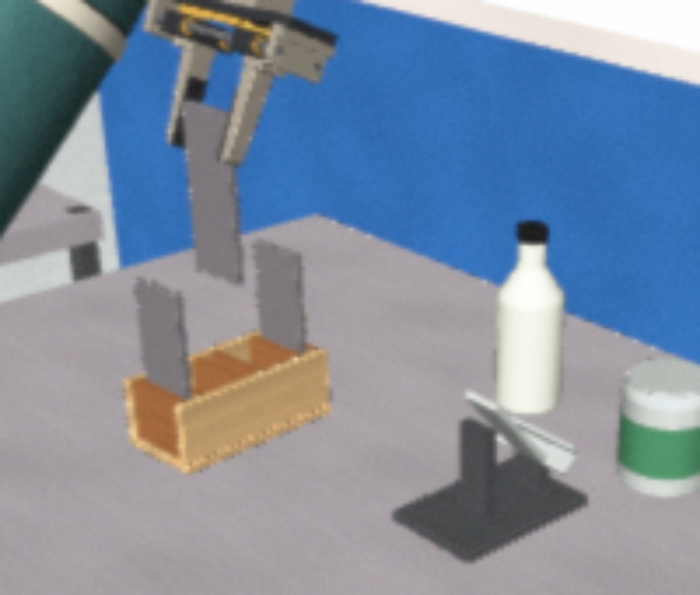

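View pics/w2.png

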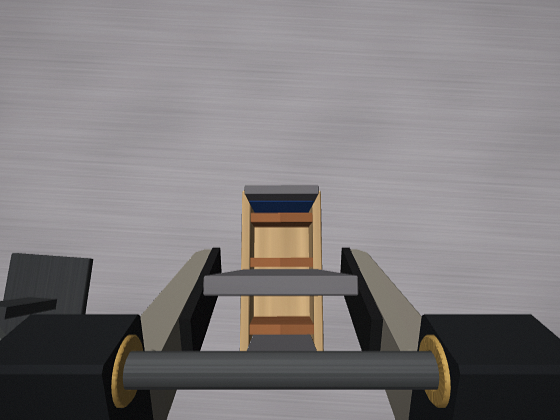

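The panel came up clean and hangs from the grip; blue and yellow still stand. I'll measure its in-hand tilt from the side depth.

Run:
```python
from h import *
g=np.load('side2.npz');P=cam_pts(viewer.camera_info('side'),g['d']);c=g['p'].astype(int)
m=(abs(P[...,0]-.487)<.05)&(abs(P[...,1]-.302)<.045)&(P[...,2]>.12)&(P[...,2]<.34)&(g['d']>0)&(c.max(2)<125)&(c.max(2)-c.min(2)<30)
m=cv2.erode(m.astype(np.uint8),np.ones((3,3)))>0
Q=P[m];Q=Q[Q[:,2]<.275]
for _ in range(8):
    cc=Q.mean(0);n=np.linalg.svd(Q-cc)[2][2];n*=np.sign(n[0]);Q=Q[abs((Q-cc)@n)<.006]
print(len(Q),cc.round(3),n.round(3),Q.min(0).round(3),Q.max(0).round(3))
s=env.sense();print(s['moment'].round(3),s['wrist_force'].round(2))
# wrist: top edge pixels
f=np.load('w2.npz');W=f['W'];t=(abs(W[...,0]-.487)<.03)&(abs(W[...,1]-.302)<.04)&(W[...,2]>.30)&(W[...,2]<.335)
print(t.sum(),np.median(W[t],0).round(4),cv2.minAreaRect(W[t][:,:2].astype(np.float32)))
```

```text
11 [0.482 0.292 0.232] [0.999 0.024 0.043] [0.48  0.271 0.205] [0.485 0.317 0.259]
[ 0.106 -0.545 -0.005] [ 0.28  0.34 -2.34]
7449 [0.4884 0.3025 0.3187] ((0.49409618973731995, 0.3023379147052765), (0.03213329240679741, 0.08069394528865814), 3.272608995437622)
```

The panel is vertical in the hand, within about 2°, with its top at 0.319 as expected. Moving to a hover over the stand.

```bash
cat >> h.py <<'E'
def mk(R,p):
    T=np.eye(4);T[:3,:3]=R;T[:3,3]=p;return T
def Rz(a):
    c,s=np.cos(a),np.sin(a);return np.array([[c,-s,0],[s,c,0],[0,0,1]])
# panel in tool from commanded grasp geometry
_Rt=tilt(np.radians(-25),np.radians(3.2))
TP=np.linalg.inv(mk(_Rt,np.array([.47874053,.30109862,.27682764])))@mk(Rz(np.radians(3.2)),np.array([.487,.302,.239]))
def tool_for(Rp,c):
    M=mk(Rp,c)@np.linalg.inv(TP);return M[:3,3],M[:3,:3]
th=np.radians(40)
def Rstand(yaw): return Rz(yaw)@np.array([[np.cos(th),0,-np.sin(th)],[0,1,0],[np.sin(th),0,np.cos(th)]])
REST=np.array([.560,.0115,.109]);YS=np.radians(-1.2)
E
python3 - <<'E'
from h import *
Rp=Rstand(YS)
for up,no in [(.07,.04),(.012,.004),(0,0)]:
    p,R=tool_for(Rp,REST+Rp[:,2]*up+Rp[:,0]*no); q=solver.inverse_kinematics(p,R); print(p.round(3),R[:,1].round(2),None if q is None else np.round(q,2))
p,R=tool_for(Rp,REST+Rp[:,2]*.07+Rp[:,0]*.04)
try:
    env.movel(p,R,rate=.15);print('line')
except env.PlanningError as e:
    print('plan',e); env.movel(np.array([.5,.2,.29]),rate=.15); env.reach(p,R)
s=env.sense();print(s['t'],s['ee_pos'].round(4),p.round(4),s['wrist_force'].round(2),np.round(s['joint_positions'],2))
wrist('w3')
pp,d=viewer.read_camera('side');cv2.imwrite('pics/s3.png',cv2.resize(pp[60:230,180:380,::-1],None,fx=3.5,fy=3.5));np.savez('side3.npz',p=pp,d=d)
E
```

```text
[0.515 0.012 0.212] [ 0.26 -0.01 -0.97] [ 0.73  0.23 -0.93  2.08  0.36  0.69  1.14]
[0.525 0.012 0.144] [ 0.26 -0.01 -0.97] [ 0.61  0.36 -0.83  2.13  0.59  0.58  0.93]
[0.529 0.012 0.133] [ 0.26 -0.01 -0.97] [ 0.59  0.38 -0.8   2.13  0.63  0.56  0.9 ]
line
12.55 [0.5152 0.0126 0.2122] [0.515 0.012 0.212] [-0.27 -0.68 -2.4 ] [ 0.72  0.22 -0.91  2.08  0.35  0.69  1.15]
```

View pics/s3.png

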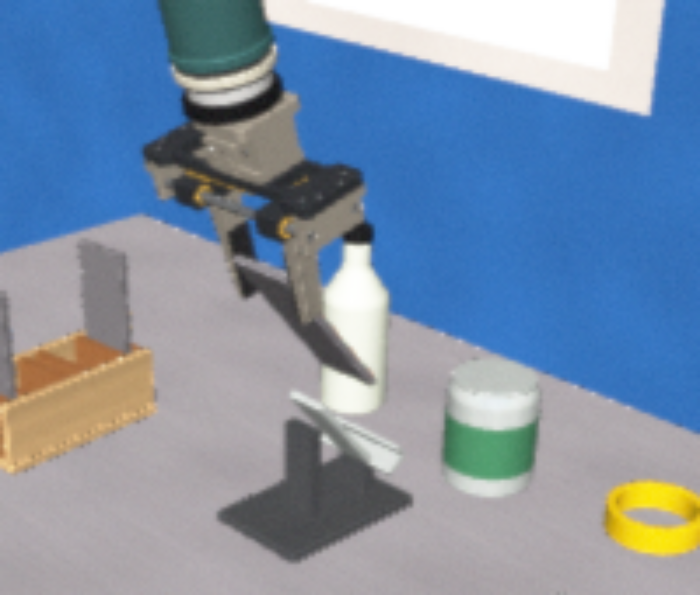

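View pics/w3.png

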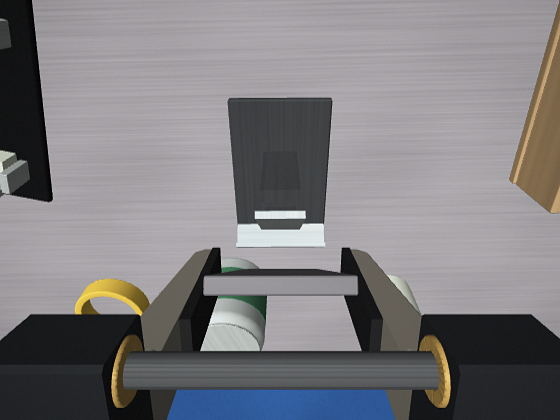

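Panel and strip are centred on the same column (280) in the wrist view. Next comes a descent with force checks.

Run:
```python
from h import *
Rp=Rstand(YS); z=Rp[:,2];x=Rp[:,0]
def go(up,no,rate):
    p,R=tool_for(Rp,REST+z*up+x*no); env.movel(p,R,rate=rate)
    s=env.sense();f=s['wrist_force'];print('t%.2f'%s['t'],up,no,'f.z %.2f f.x %.2f'%((f-f0)@z,(f-f0)@x),'err',(s['ee_pos']-p).round(4),s['moment'].round(2));return (f-f0)
f0=env.sense()['wrist_force'];
go(.012,.012,.12)
f0=env.sense()['wrist_force']
go(.010,.004,.04)
go(.005,.003,.03)
for up in (.003,.001,-.001,-.003,-.005):
    f=go(up,.002,.03)
    if f@z>2.5: break
wrist('w4')
pp,d=viewer.read_camera('side');cv2.imwrite('pics/s4.png',cv2.resize(pp[60:230,180:380,::-1],None,fx=3.5,fy=3.5));np.savez('side4.npz',p=pp,d=d)
```

```text
t13.33 0.012 0.012 f.z 1.26 f.x 0.27 err [0.0003 0.0005 0.0004] [ 0.07  0.4  -0.01]
t13.69 0.01 0.004 f.z -0.02 f.x -0.76 err [-0.0002 -0.0002  0.0001] [0.03 0.41 0.02]
t14.01 0.005 0.003 f.z 0.59 f.x 0.48 err [ 0.      0.0001 -0.0002] [0.01 0.41 0.05]
t14.26 0.003 0.002 f.z 0.62 f.x -0.69 err [-0.0001  0.     -0.0002] [ 0.02  0.38 -0.04]
t14.51 0.001 0.002 f.z 0.30 f.x -0.98 err [ 0.      0.     -0.0001] [ 0.01  0.39 -0.01]
t14.76 -0.001 0.002 f.z 12.07 f.x 0.39 err [-0.0004 -0.      0.0004] [0.02 1.09 0.06]
```

View pics/s4.png

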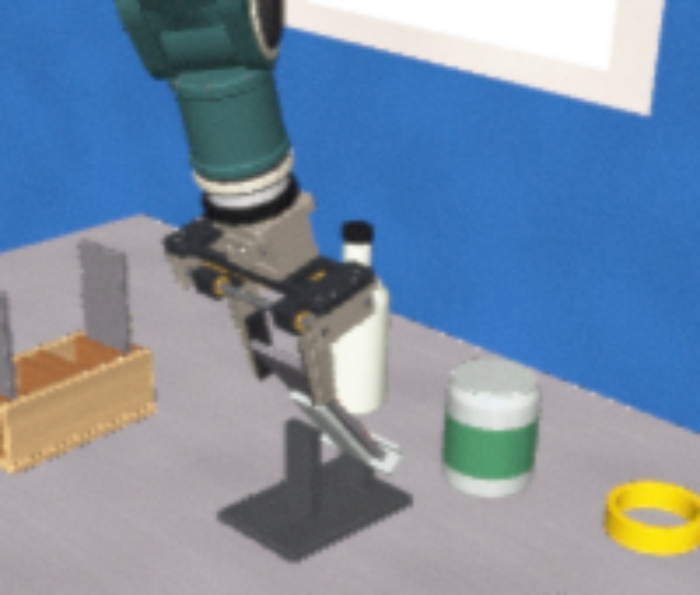

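View pics/w4.png

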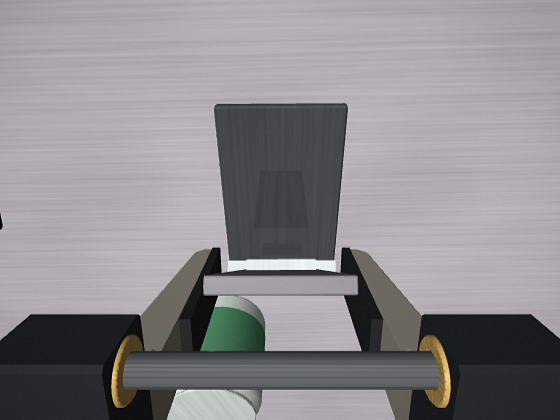

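The lower edge met the ledge at up ≈ 0, as expected. Now I'll ease it against the strip, release and check.

Run:
```python
from h import *
Rp=Rstand(YS); z=Rp[:,2];x=Rp[:,0]
def go(up,no,rate):
    p,R=tool_for(Rp,REST+z*up+x*no); env.movel(p,R,rate=rate)
    s=env.sense();f=s['wrist_force'];print('t%.2f'%s['t'],up,no,'f.z %.2f f.x %.2f'%(f@z,f@x),s['moment'].round(2));return f
f0=go(.0005,.002,.02)
for no in (0.0005,-.001,-.0025,-.004,-.0055):
    f=go(.0005,no,.02)
    if (f-f0)@x>2: break
```

```text
t15.11 0.0005 0.002 f.z -1.31 f.x -0.71 [-0.01  0.41 -0.02]
t15.36 0.0005 0.0005 f.z -3.05 f.x 0.61 [-0.07 -0.02 -0.02]
t15.61 0.0005 -0.001 f.z -3.25 f.x 4.56 [-0.25 -0.97 -0.02]
```

Run:
```python
from h import *
effector.release()
s=env.sense();print(s['t'],s['gripper_width'],s['wrist_force'].round(2))
env.pause(.45)
wrist('w5')
pp,d=viewer.read_camera('side');cv2.imwrite('pics/s5.png',cv2.resize(pp[60:230,180:380,::-1],None,fx=3.5,fy=3.5))
print(env.sense()['t'],[(np.round(r['at'],3).tolist(),r['score']) for r in tip_of('side','red_panel_center')])
```

```text
16.2167 0.09180187871488274 [-0.99  0.1  -0.62]
16.7667 [([0.566, 0.014, 0.108], 0.64)]
```

View pics/s5.png

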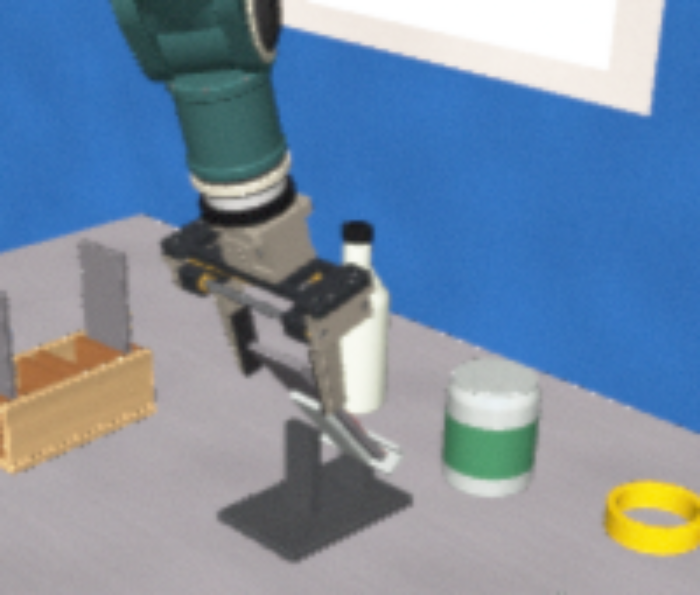

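View pics/w5.png

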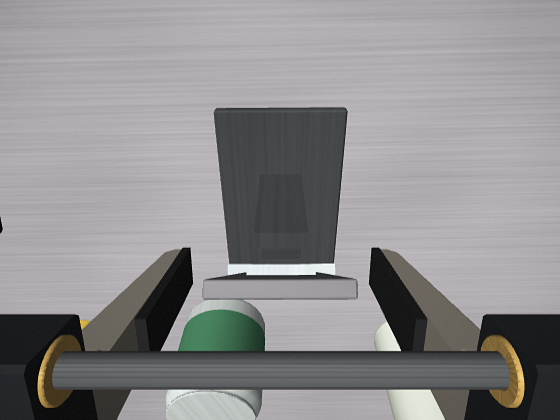

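The panel now leans on the stand: its top edge (203–357, 288) is clear of both open fingers, and it stayed put. Now I'll plan the regrasp across the long edges at the centre.

Run:
```python
from h import *
C=np.array([.478,-.2777,.034]);YC=np.radians(-14.5)
for fl in (1,-1):
 for a in (25,30,35,40,45):
  R=tilt(-np.radians(a),YS,fl); R2=tilt(np.radians(50-a),YC,fl)
  for nm,RR,g in [('g',R,REST),('gb',R,REST-.09*R[:,1]),('lift',R,REST+[.04,0,.1]),('cr',R2,C),('cr+5',R2,C+[0,0,.05]),('cr+12',R2,C+[0,0,.12])]:
    q=solver.inverse_kinematics(g+.019*RR[:,1],RR); print(fl,a,nm,None if q is None else np.round(q,2))
```

```text
1 25 g [ 0.4   0.84 -0.72  1.56  0.41  1.37  1.13]
1 25 gb [ 0.38  0.8  -0.73  1.4   0.37  1.55  1.17]
1 25 lift [ 0.38  0.79 -0.74  1.38  0.36  1.58  1.17]
1 25 cr [ 1.26  0.74 -0.88  2.22  1.71  0.38  0.34]
1 25 cr+5 [ 1.13  0.52 -0.7   2.21  1.19  0.21  0.75]
1 25 cr+12 [ 1.18  0.37 -0.75  2.18  0.5   0.29  1.39]
1 30 g [ 0.38  0.89 -0.7   1.49  0.39  1.47  1.14]
1 30 gb [ 0.35  0.86 -0.71  1.32  0.36  1.65  1.17]
1 30 lift [ 0.35  0.83 -0.72  1.32  0.35  1.67  1.17]
1 30 cr [ 0.92  0.58 -0.48  2.18  1.03  0.18  0.88]
1 30 cr+5 [ 1.    0.49 -0.57  2.16  0.68  0.27  1.22]
1 30 cr+12 [ 1.16  0.39 -0.75  2.12  0.46  0.42  1.42]
1 35 g [ 0.36  0.93 -0.69  1.43  0.37  1.56  1.15]
1 35 gb [ 0.32  0.92 -0.69  1.23  0.35  1.74  1.18]
1 35 lift [ 0.33  0.88 -0.7   1.26  0.33  1.76  1.18]
1 35 cr [ 0.91  0.59 -0.5   2.12  0.73  0.3   1.16]
1 35 cr+5 [ 1.01  0.52 -0.61  2.1   0.6   0.4   1.29]
1 35 cr+12 [ 1.12  0.42 -0.74  2.06  0.44  0.55  1.43]
1 40 g [ 0.33  0.98 -0.67  1.37  0.35  1.66  1.16]
1 40 gb [ 0.26  0.97 -0.61  1.15  0.29  1.83  1.22]
1 40 lift [ 0.25  0.9  -0.57  1.2   0.25  1
[... 1253 characters left out ...]
 -0.98  0.34 -0.41]
-1 35 cr+5 [-0.03  0.5   0.65  2.17 -0.9   0.47 -0.5 ]
-1 35 cr+12 [-0.23  0.4   0.89  2.14 -0.74  0.61 -0.65]
-1 40 g [-0.64  1.16  1.11  1.45 -0.7   1.8  -1.01]
-1 40 gb [-0.28  0.91  0.43  1.21 -0.28  1.8  -1.43]
-1 40 lift [-0.29  0.84  0.43  1.25 -0.26  1.81 -1.43]
-1 40 cr [-0.03  0.63  0.65  2.12 -0.95  0.51 -0.49]
-1 40 cr+5 [-0.04  0.52  0.66  2.11 -0.72  0.55 -0.68]
-1 40 cr+12 [-0.23  0.44  0.89  2.08 -0.64  0.7  -0.76]
-1 45 g [-0.53  1.09  0.88  1.38 -0.55  1.8  -1.14]
-1 45 gb None
-1 45 lift None
-1 45 cr [-0.03  0.65  0.65  2.06 -0.78  0.59 -0.66]
-1 45 cr+5 [-0.2   0.63  0.88  2.05 -0.8   0.73 -0.63]
-1 45 cr+12 [-0.22  0.48  0.89  2.02 -0.57  0.8  -0.83]
```

Run:
```python
from h import *
s=env.sense();env.movel(s['ee_pos']-.09*s['tcp_rot'][:,1],rate=.15)
R=tilt(-np.radians(35),YS,1)
p=REST-.09*R[:,1]+.019*R[:,1]
try: env.movel(p,R,rate=.15);print('line')
except env.PlanningError as e: print(e); env.reach(p,R)
s=env.sense();print(s['t'],s['ee_pos'].round(4),p.round(4),np.round(s['joint_positions'],2),s['wrist_force'].round(2))
_,_,W,_=wrist('w6')
pp,d=viewer.read_camera('top');cv2.imwrite('pics/t6.png',cv2.resize(pp[130:250,200:320,::-1],None,fx=4,fy=4))
f=np.load('w6.npz');q=f['p'].astype(int)
m=(q[...,0]>70)&(q[...,0]>3*q[...,1])&(np.hypot(W[...,0]-.56,W[...,1]-.011)<.12)&(W[...,2]>.03)
m=cv2.erode(m.astype(np.uint8),np.ones((3,3)))>0
P=W[m];c=P.mean(0);n=np.linalg.svd(P-c)[2][2];n*=np.sign(n[2]);print(len(P),c.round(4),n.round(3),P.min(0).round(3),P.max(0).round(3))
e=Rstand(YS);print('red in rest frame: min',((P-REST)@e).min(0).round(4),'max',((P-REST)@e).max(0).round(4))
```

```text
line
18.6333 [0.6002 0.0112 0.1668] [0.6007 0.0106 0.1672] [ 0.32  0.93 -0.71  1.24  0.35  1.75  1.18] [-0.28  0.01 -0.22]
11742 [0.5673 0.0108 0.1088] [ 0.817 -0.018  0.577] [ 0.532 -0.019  0.055] [0.631 0.04  0.352]
red in rest frame: min [ 0.0024 -0.0299 -0.074 ] max [0.2112 0.0288 0.1405]
```

View pics/w6.png

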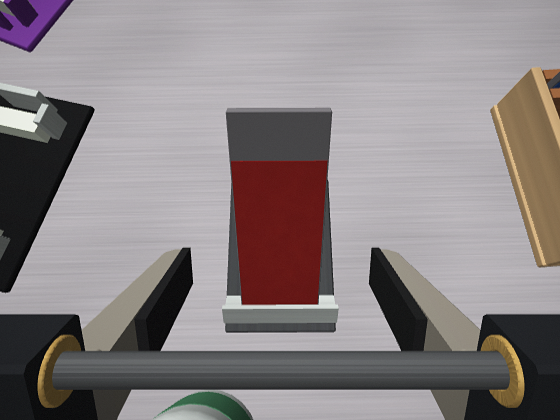

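Red face up with the bare end uppermost at (278,135), panel centred between the fingers. A robust check of the pose first, then the approach.

Run:
```python
from h import *
f=np.load('w6.npz');q=f['p'].astype(int);W=f['W']
e=Rstand(YS);L=(W-REST)@e
m=(q[...,0]>70)&(q[...,0]>3*q[...,1])&(abs(L[...,0])<.02)&(abs(L[...,1])<.04)&(abs(L[...,2])<.09)
P=W[m];c=P.mean(0);n=np.linalg.svd(P-c)[2][2];n*=np.sign(n[2])
l=(P-REST)@e
print('angle normal to vertical',np.arccos(n[2]),'yaw deg',np.degrees(np.arctan2(n[1],n[0])),'x',np.percentile(l[:,0],[5,50,95]).round(4),'y',np.percentile(l[:,1],[1,99]).round(4),'z',np.percentile(l[:,2],[1,99]).round(4))
# bare strip too
m2=(abs(L[...,0]-.004)<.006)&(abs(L[...,1])<.04)&(L[...,2]>.03)&(L[...,2]<.1);l=L[m2];print('top end z',np.percentile(l[:,2],99.5))
R=tilt(-np.radians(35),YS,1)
p=REST+.019*R[:,1]
env.movel(p,R,rate=.08)
s=env.sense();print(s['t'],(s['ee_pos']-p).round(4),s['wrist_force'].round(2))
wrist('w7')
```

```text
angle normal to vertical 0.8644444181769827 yaw deg -0.9698654954356309 x [0.0036 0.0047 0.0057] y [-0.0298  0.0287] z [-0.0729  0.0477]
top end z 0.07958298088702466
20.0083 [0.0005 0.0001 0.0004] [-0.06 -0.23 -0.23]
```

View pics/w7.png

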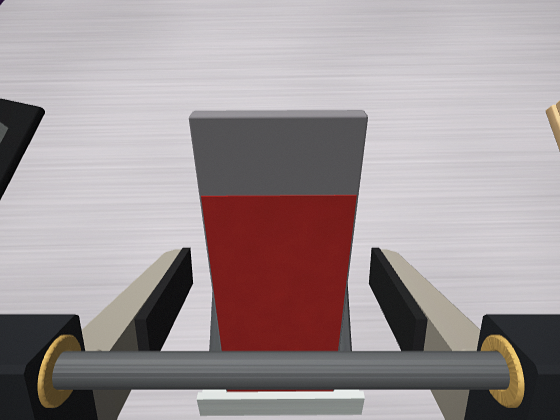

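Pose on the stand is good: normal 0.864 rad from vertical, centre within 1 mm. Regrasp and lift.

Run:
```python
from h import *
effector.grasp(40)
s=env.sense();print(s['t'],s['gripper_width'],s['wrist_force'].round(2))
e=Rstand(YS)
M=np.linalg.inv(mk(s['tcp_rot'],s['ee_pos']))
c=(M@np.append(REST,1))[:3];print('panel in tool',c.round(4));c[2]=0
# panel axes in tool: y -> +z tool
zz=s['tcp_rot'].T@e[:,2];zz[2]=0;zz/=np.linalg.norm(zz);yy=np.array([0,0,1.]);xx=np.cross(yy,zz)
np.save('TP2.npy',mk(np.stack([xx,yy,zz],1),c))
p0=s['ee_pos']
env.movel(p0+.03*e[:,0]+.01*e[:,2],rate=.06)
s=env.sense();print(s['t'],s['gripper_width'],s['wrist_force'].round(2))
TP2=np.load('TP2.npy')
C=np.array([.478,-.2777,.034]);YC=np.radians(-14.5)
# flat panel: x up, z towards -cradle x, y = z cross x
cx=np.array([np.cos(YC),np.sin(YC),0]);Rf=np.stack([np.array([0,0,1.]),np.cross(-cx,[0,0,1.]),-cx],1)
H=mk(Rf,C+[0,0,.12])@np.linalg.inv(TP2);print(np.linalg.det(Rf),H[:3,:3].round(2))
up=env.sense()['ee_pos']+[-.02,0,.07]
try: env.movel(up,tilt(-np.radians(15),YS,1),rate=.12);print('l1')
except env.PlanningError as x: print('p1',x)
try: env.movel(H[:3,3],H[:3,:3],rate=.2);print('l2')
except env.PlanningError as x: print('p2',x)
s=env.sense();print(s['t'],s['gripper_width'],s['wrist_force'].round(2),s['ee_pos'].round(4),H[:3,3].round(4),np.round(s['joint_positions'],2))
wrist('w8')
pp,d=viewer.read_camera('side');cv2.imwrite('pics/s8.png',cv2.resize(pp[130:290,240:440,::-1],None,fx=3.5,fy=3.5));np.savez('side8.npz',p=pp,d=d)
```

```text
20.625 0.061117722010273434 [ 1.09 -0.43  1.54]
panel in tool [ 0.     -0.019   0.0001]
21.3 0.061646431387416635 [ 0.3  -0.09 -2.3 ]
1.0 [[ 0.94  0.25  0.25]
 [-0.24 -0.06  0.97]
 [ 0.26 -0.97  0.  ]]
l1
l2
23.7167 0.06150750595916605 [-0.58 -0.72 -0.71] [ 0.4835 -0.278   0.1359] [ 0.4827 -0.2789  0.1357] [ 1.13  0.42 -0.75  2.06  0.44  0.55  1.43]
```

View pics/w8.png

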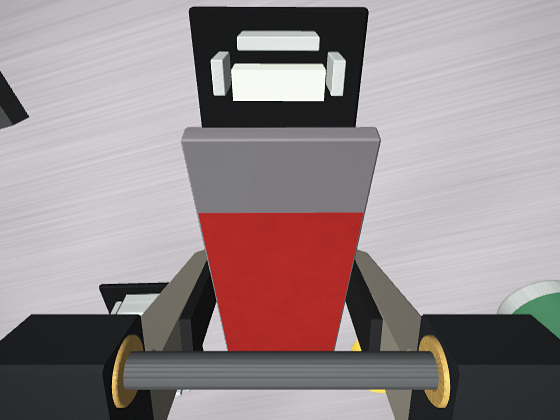

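View pics/s8.png

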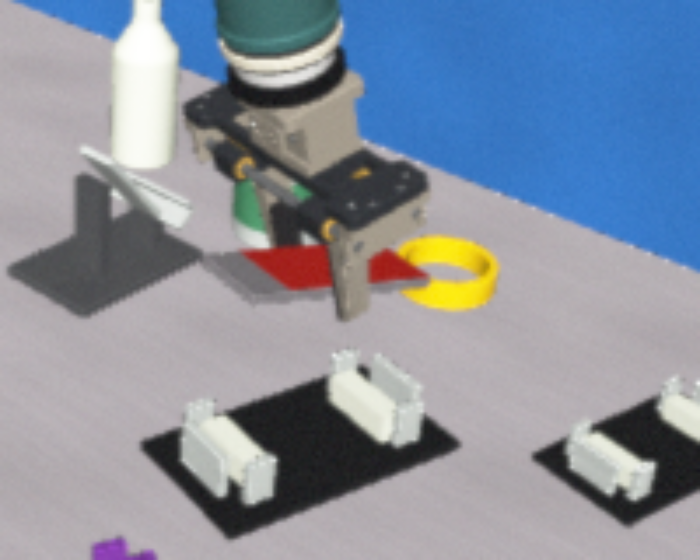

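The panel is level over the large black cradle, lined up with it (wrist view: near bar 232–326, panel 182–380). I'll measure panel and near-end guides in the same wrist frame, so calibration errors cancel.

Run:
```python
from h import *
f=np.load('w8.npz');q=f['p'].astype(int);W=f['W']
C=np.array([.478,-.2777,.034]);YC=np.radians(-14.5)
cx=np.array([np.cos(YC),np.sin(YC),0]);cy=np.array([-np.sin(YC),np.cos(YC),0]);F=np.stack([cx,cy,[0,0,1]],1)
L=(W-C)@F
# panel red+bare top face
m=(abs(L[...,2]-.124)<.008)&(abs(L[...,1])<.05)&(L[...,0]<.03)&(L[...,0]>-.12)&(q.max(2)>0)
yy,xx=np.where(m);print(yy.min(),yy.max())
m[300:]=False
P=L[m];
for _ in range(5):
    c=P.mean(0);n=np.linalg.svd(P-c)[2][2];n*=np.sign(n[2]);P=P[abs((P-c)@n)<.002]
print('panel n',n.round(4),'tilt x,y deg',np.degrees(n[:2]).round(2),'end x',np.percentile(P[:,0],.5).round(4))
for lo,hi in [(-.078,-.06),(-.06,-.04),(-.04,-.02)]:
    k=P[(P[:,0]>lo)&(P[:,0]<hi)];
    if len(k): a=np.percentile(k[:,1],[.5,99.5]);print(lo,'y',a.round(4),a.mean().round(4),'w',np.diff(a).round(4))
# near bar
b=(abs(L[...,2]+.004)<.004)&(abs(L[...,1])<.05)&(L[...,0]<-.04)&(L[...,0]>-.08)&(q.min(2)>200)
B=L[b][:,:2].astype(np.float32);print('bar',len(B),cv2.minAreaRect(B))
g=(L[...,2]>.004)&(L[...,2]<.013)&(L[...,0]<-.05)&(L[...,0]>-.1)&(abs(L[...,1])<.06)
G=L[g];print('guides',len(G),cv2.minAreaRect(G[:,:2].astype(np.float32)))
yl=G[(G[:,1]>.025)&(G[:,0]>-.078)];yr=G[(G[:,1]<-.025)&(G[:,0]>-.078)];print('inner faces',np.percentile(yl[:,1],3),np.percentile(yr[:,1],97))
es=G[(abs(G[:,1])<.02)];print('endstop inner x',np.percentile(es[:,0],[3,97]),'z',np.median(G[:,2]))
s=env.sense();print(s['ee_pos'].round(4))
```

```text
127 324
panel n [0.1998 0.0036 0.9798] tilt x,y deg [11.45  0.2 ] end x -0.0391
-0.06 y [-0.029   0.0316] 0.0013 w [0.0605]
-0.04 y [-0.0298  0.0312] 0.0007 w [0.061]
bar 2953 ((-0.06400901079177856, 0.0012755393981933594), (0.02760123461484909, 0.06597497314214706), 0.8728328943252563)
guides 2197 ((-0.07406158000230789, -0.0005903840065002441), (0.08440443128347397, 0.035142846405506134), 89.79197692871094)
inner faces 0.03333784873751447 -0.03467907813688703
endstop inner x [-0.09145415 -0.0840085 ] z 0.007908592601141212
[ 0.4835 -0.278   0.1359]
```

Run:
```python
from h import *
f=np.load('w8.npz');q=f['p'].astype(int);W=f['W']
C=np.array([.478,-.2777,.034]);YC=np.radians(-14.5)
cx=np.array([np.cos(YC),np.sin(YC),0]);cy=np.array([-np.sin(YC),np.cos(YC),0]);F=np.stack([cx,cy,[0,0,1]],1)
L=(W-C)@F
for r in range(125,345,15): print(r,L[r,280].round(4),q[r,280])
g=np.load('side8.npz');P=(cam_pts(viewer.camera_info('side'),g['d'])-C)@F;c=g['p'].astype(int)
m=(c[...,0]>90)&(c[...,0]>2.5*c[...,1])&(P[...,2]>.06)&(abs(P[...,1])<.06)&(abs(P[...,0])<.12)
Q=P[m];k=Q.mean(0);n=np.linalg.svd(Q-k)[2][2];n*=np.sign(n[2]);print('side',len(Q),k.round(3),n.round(3),'tilt deg',np.degrees(n[:2]).round(1))
```

```text
125 [-0.0261  0.0007 -0.0255] [25 27 28]
140 [-0.0766  0.0005  0.1393] [166 162 167]
155 [-0.0714  0.0005  0.1387] [124 121 126]
170 [-0.0658  0.0005  0.138 ] [125 121 127]
185 [-0.0596  0.0005  0.1367] [126 123 127]
200 [-0.0525  0.0005  0.1346] [125 122 127]
215 [-0.0458  0.0006  0.134 ] [173  42  38]
230 [-0.038   0.0006  0.1324] [175  44  41]
245 [-0.0296  0.0006  0.1307] [173  42  38]
260 [-0.0202  0.0006  0.1286] [177  43  39]
275 [-0.0109  0.0006  0.1274] [179  45  42]
290 [0.0015 0.0006 0.1237] [179  42  39]
305 [0.014  0.0006 0.1211] [178  44  39]
320 [0.0268 0.0006 0.119 ] [176  42  39]
335 [0.0432 0.0006 0.1149] [174  42  39]
side 292 [ 0.002 -0.     0.122] [0.205 0.009 0.979] tilt deg [11.8  0.5]
```

The panel is nose-down by 11.5°, and both cameras agree. Its lower edge must have caught the lip as I lifted it off the stand. I'll measure the true in-hand pose and check whether the arm can level it.

```bash
cat >> h.py <<'E'
C=np.array([.478,-.2777,.034]);YC=np.radians(-14.5)
cx=np.array([np.cos(YC),np.sin(YC),0]);cy=np.array([-np.sin(YC),np.cos(YC),0]);F=np.stack([cx,cy,[0,0,1]],1)
Rf=np.stack([np.array([0,0,1.]),np.cross(-cx,[0,0,1.]),-cx],1)
E
python3 - <<'E'
from h import *
f=np.load('w8.npz');q=f['p'].astype(int);W=f['W'];L=(W-C)@F
m=np.zeros(q.shape[:2],bool);m[150:340]=True
m&=(abs(L[...,1])<.025)&(L[...,2]>.105)&(L[...,2]<.15)&(L[...,0]<.06)&(L[...,0]>-.09)&((q[...,0]>2.5*q[...,1])|((q[...,0]>110)&(q[...,0]<140)))
P=L[m]
for _ in range(5):
    c=P.mean(0);n=np.linalg.svd(P-c)[2][2];n*=np.sign(n[2]);P=P[abs((P-c)@n)<.003]
ang=np.arctan2(n[0],n[2]);print(len(P),c.round(4),n.round(4),'tilt',np.degrees(ang))
# boundary red/bare at 49 mm from centre; bare end at 80
u=np.array([-np.cos(ang),0,np.sin(ang)])  # panel z in cradle frame
red=(q[...,0]>2.5*q[...,1])&m; bare=m&~red
s1=(L[red]@u).max();s2=(L[bare]@u).min();tot=((L[(abs(L[...,1])<.02)&(L[...,2]>.12)&(L[...,0]<-.05)&(L[...,0]>-.1)])@u).max()
print('red/bare boundary along z',s1,s2,'end',tot)
sc=np.mean([(s1+s2)/2-.049,tot-.080]); 
nn=np.array([np.sin(ang),0,np.cos(ang)]); off=np.median(P@nn)-.004
ctr=sc*u+off*nn; print('centre in cradle frame',ctr.round(4), sc)
s=env.sense()
Rp=F@np.stack([nn,np.cross(u,nn),u],1);print(np.linalg.det(Rp))
TP3=np.linalg.inv(mk(s['tcp_rot'],s['ee_pos']))@mk(Rp,C+F@ctr);print('centre in tool',TP3[:3,3].round(4))
TP3[2,3]=np.clip(TP3[2,3],-.001,.001);np.save('TP3.npy',TP3)
for dz in (.12,.08,.04,.01,0):
  for d in (0,3,6,9,12):
    a=np.radians(d) # residual nose-down
    Rr=F@np.stack([[np.sin(a),0,np.cos(a)],np.cross([-np.cos(a),0,np.sin(a)],[np.sin(a),0,np.cos(a)]),[-np.cos(a),0,np.sin(a)]],1)
    H=mk(Rr,C+[0,0,dz])@np.linalg.inv(TP3);qq=solver.inverse_kinematics(H[:3,3],H[:3,:3])
    print(dz,d,None if qq is None else np.round(qq,2))
E
```

```text
bash:  1009 Killed                     python3 - <<'E'
from h import *
f=np.load('w8.npz');q=f['p'].astype(int);W=f['W'];L=(W-C)@F
m=np.zeros(q.shape[:2],bool);m[150:340]=True
m&=(abs(L[...,1])<.025)&(L[...,2]>.105)&(L[...,2]<.15)&(L[...,0]<.06)&(L[...,0]>-.09)&((q[...,0]>2.5*q[...,1])|((q[...,0]>110)&(q[...,0]<140)))
P=L[m]
for _ in range(5):
    c=P.mean(0);n=np.linalg.svd(P-c)[2][2];n*=np.sign(n[2]);P=P[abs((P-c)@n)<.003]
ang=np.arctan2(n[0],n[2]);print(len(P),c.round(4),n.round(4),'tilt',np.degrees(ang))
# boundary red/bare at 49 mm from centre; bare end at 80
u=np.array([-np.cos(ang),0,np.sin(ang)])  # panel z in cradle frame
red=(q[...,0]>2.5*q[...,1])&m; bare=m&~red
s1=(L[red]@u).max();s2=(L[bare]@u).min();tot=((L[(abs(L[...,1])<.02)&(L[...,2]>.12)&(L[...,0]<-.05)&(L[...,0]>-.1)])@u).max()
print('red/bare boundary along z',s1,s2,'end',tot)
sc=np.mean([(s1+s2)/2-.049,tot-.080]); 
nn=np.array([np.sin(ang),0,np.cos(ang)]); off=np.median(P@nn)-.004
ctr=sc*u+off*nn; print('centre in cradle frame',ctr.round(4), sc)
s=env.sense()
Rp=F@np.stack([nn,np.cross(u,nn),u],1);print(np.linalg.det(Rp))
TP3=np.linalg.inv(mk(s['tcp_rot'],s['ee_pos']))@mk(Rp,C+F@ctr);print('centre in tool',TP3[:3,3].round(4))
TP3[2,3]=np.clip(TP3[2,3],-.001,.001);np.save('TP3.npy',TP3)
for dz in (.12,.08,.04,.01,0):
  for d in (0,3,6,9,12):
    a=np.radians(d) # residual nose-down
    Rr=F@np.stack([[np.sin(a),0,np.cos(a)],np.cross([-np.cos(a),0,np.sin(a)],[np.sin(a),0,np.cos(a)]),[-np.cos(a),0,np.sin(a)]],1)
    H=mk(Rr,C+[0,0,dz])@np.linalg.inv(TP3);qq=solver.inverse_kinematics(H[:3,3],H[:3,:3])
    print(dz,d,None if qq is None else np.round(qq,2))
E
```

```bash
cat >> h.py <<'E'
def pl(P,t=.003):
    for _ in range(5):
        c=P.mean(0);n=np.linalg.eigh(np.cov((P-c).T))[1][:,0];n=n*np.sign(n[2]);P=P[abs((P-c)@n)<t]
    return P,c,n
def analyse(name,zlo=.105,zhi=.15):
    f=np.load(name+'.npz');q=f['p'].astype(int);W=f['W'];L=(W-C)@F
    m=np.zeros(q.shape[:2],bool);m[100:340]=True
    m&=(abs(L[...,1])<.025)&(L[...,2]>zlo)&(L[...,2]<zhi)&(L[...,0]<.06)&(L[...,0]>-.095)
    red=(q[...,0]>2.5*q[...,1])&m; bare=m&(q[...,0]>85)&(q[...,0]<140)&~red
    P,c,n=pl(L[red|bare]); ang=np.arctan2(n[0],n[2])
    u=np.array([-np.cos(ang),0,np.sin(ang)]);nn=np.array([np.sin(ang),0,np.cos(ang)])
    top=m&(abs((L-c)@n)<.003)
    b=[np.percentile(L[red]@u,99.9),np.percentile(L[bare]@u,.1),np.percentile(L[top]@u,99.9)]
    sc=np.mean([(b[0]+b[1])/2-.049,b[2]-.080]);off=np.median(P@nn)-.004
    ctr=sc*u+off*nn
    print(len(P),'n',n.round(4),'tilt deg',np.degrees(ang).round(2),'bounds',np.round(b,4),'centre in cradle',ctr.round(4))
    return ang,u,nn,ctr
E
python3 - <<'E'
from h import *
ang,u,nn,ctr=analyse('w8')
s=env.sense();print(s['t'])
Rp=F@np.stack([nn,np.cross(u,nn),u],1)
TP3=np.linalg.inv(mk(s['tcp_rot'],s['ee_pos']))@mk(Rp,C+F@ctr);print('centre in tool',TP3[:3,3].round(4))
TP3[2,3]=0;np.save('TP3.npy',TP3)
for dz in (.12,.08,.04,.01,0):
  for d in (0,3,6,9,12):
    a=np.radians(d)
    Rr=F@np.stack([[np.sin(a),0,np.cos(a)],[0,-1,0],[-np.cos(a),0,np.sin(a)]],1)
    if d==0 and dz==.12: print(np.linalg.det(Rr),np.linalg.det(Rp))
    H=mk(Rp if 0 else F@np.stack([[np.sin(a),0,np.cos(a)],np.cross([-np.cos(a),0,np.sin(a)],[np.sin(a),0,np.cos(a)]),[-np.cos(a),0,np.sin(a)]],1),C+[0,0,dz])@np.linalg.inv(TP3);qq=solver.inverse_kinematics(H[:3,3],H[:3,:3])
    print(dz,d,None if qq is None else np.round(qq,2))
E
```

```text
25667 n [0.1966 0.0033 0.9805] tilt deg 11.34 bounds [0.0726 0.072  0.1037] centre in cradle [0.0002 0.     0.1203]
23.8167
centre in tool [-0.0003 -0.0191 -0.0011]
-1.0 0.9999999999999997
0.12 0 [ 1.17  0.36 -0.73  2.19  0.48  0.25  1.41]
0.12 3 [ 1.17  0.38 -0.74  2.16  0.47  0.33  1.42]
0.12 6 [ 1.16  0.39 -0.75  2.12  0.46  0.41  1.42]
0.12 9 [ 1.14  0.41 -0.75  2.09  0.45  0.49  1.43]
0.12 12 [ 1.13  0.42 -0.75  2.05  0.44  0.56  1.43]
0.08 0 [ 1.03  0.41 -0.57  2.22  0.65  0.15  1.24]
0.08 3 [ 1.05  0.43 -0.61  2.19  0.58  0.24  1.31]
0.08 6 [ 1.06  0.44 -0.64  2.15  0.56  0.32  1.33]
0.08 9 [ 1.06  0.46 -0.66  2.11  0.54  0.4   1.34]
0.08 12 [ 1.06  0.48 -0.67  2.08  0.52  0.48  1.36]
0.04 0 [ 1.11  0.54 -0.67  2.23  1.46  0.18  0.49]
0.04 3 [ 1.12  0.55 -0.7   2.2   1.15  0.24  0.79]
0.04 6 [ 0.95  0.5  -0.51  2.17  0.66  0.22  1.23]
0.04 9 [ 0.97  0.52 -0.56  2.14  0.63  0.32  1.26]
0.04 12 [ 0.99  0.53 -0.59  2.1   0.61  0.4   1.28]
0.01 0 [ 1.43  0.88 -1.11  2.22  1.74  0.57  0.4 ]
0.01 3 [ 1.1   0.62 -0.68  2.2   1.46  0.24  0.5 ]
0.01 6 [ 0.86  0.54 -0.41  2.18  0.78  0.15  1.1 ]
0.01 9 [ 0.9   0.56 -0.46  2.15  0.7   0.24  1.18]
0.01 12 [ 0.93  0.58 -0.51  2.11  0.67  0.34  1.22]
0 0 [ 1.05  0.62 -0.6   2.24  1.98  0.19 -0.01]
0 3 [ 1.08  0.64 -0.66  2.21  1.56  0.24  0.41]
0 6 [ 0.92  0.58 -0.48  2.18  1.06  0.18  0.84]
0 9 [ 0.87  0.57 -0.43  2.15  0.73  0.22  1.16]
0 12 [ 0.9   0.59 -0.49  2.11  0.7   0.31  1.19]
```

Levelling needs about 26° of forward tilt, which is near the arm's limits. The cradle accepts either end first, so turning the panel half round makes that an easy backward tilt.

```bash
cat >> h.py <<'E'
Rg=np.stack([np.array([0,0,1.]),np.cross(cx,[0,0,1.]),cx],1)
E
python3 - <<'E'
from h import *
TP3=np.load('TP3.npy')
for dz in (.18,.12,.05,.01,0):
    H=mk(Rg,C+[0,0,dz])@np.linalg.inv(TP3);qq=solver.inverse_kinematics(H[:3,3],H[:3,:3]);print(dz,None if qq is None else np.round(qq,2))
s=env.sense()
env.movel(s['ee_pos']+[0,0,.06],rate=.15)
H=mk(Rg,C+[0,0,.12])@np.linalg.inv(TP3)
H2=H.copy();H2[2,3]+=.06
env.reach(H2[:3,3],H2[:3,:3]);print(env.sense()['t'])
env.movel(H[:3,3],H[:3,:3],rate=.15)
s=env.sense();print(s['t'],s['gripper_width'],s['wrist_force'].round(2),(s['ee_pos']-H[:3,3]).round(4),np.round(s['joint_positions'],2))
wrist('w9')
pp,d=viewer.read_camera('side');cv2.imwrite('pics/s9.png',cv2.resize(pp[130:290,240:440,::-1],None,fx=3.5,fy=3.5));np.savez('side9.npz',p=pp,d=d)
E
```

```text
0.18 [ 0.38  0.58  0.06  1.55  0.05  1.47 -1.4 ]
0.12 [ 0.35  0.64  0.11  1.59  0.02  1.36 -1.38]
0.05 [ 0.32  0.73  0.15  1.62 -0.01  1.24 -1.36]
0.01 [ 0.3   0.79  0.17  1.63 -0.04  1.18 -1.35]
0 [ 0.3   0.81  0.17  1.63 -0.04  1.17 -1.34]
26.9083
27.4583 0.0615389348403872 [ 1.21  0.55 -1.14] [ 0.0002 -0.0002  0.0003] [ 0.51  0.65 -0.13  1.58  0.14  1.38 -1.49]
```

View pics/w9.png

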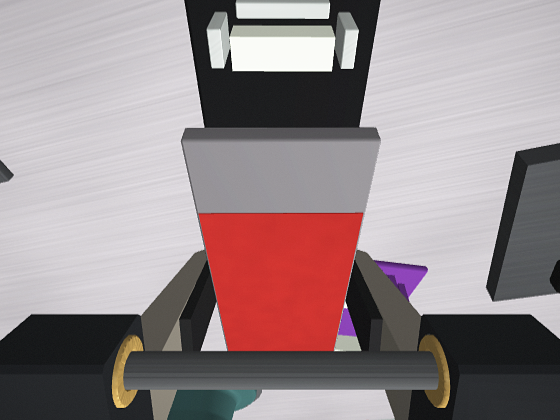

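View pics/s9.png

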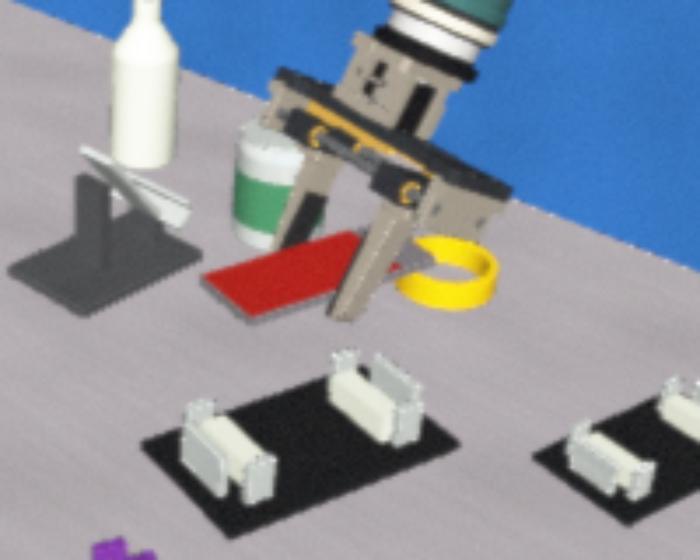

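The panel is turned round and looks level; the far bar and guides show at (280,48). Measuring both in this frame.

Run:
```python
from h import *
f=np.load('w9.npz');q=f['p'].astype(int);W=f['W'];L=(W-C)@F
m=np.zeros(q.shape[:2],bool);m[110:340]=True
m&=(abs(L[...,1])<.04)&(L[...,2]>.105)&(L[...,2]<.15)&(L[...,0]>-.06)&(L[...,0]<.1)
red=(q[...,0]>2.5*q[...,1])&m
bare=m&(q[...,0]>100)&~red
P,c,n=pl(L[red|bare]);print(len(P),n.round(4),'tilt deg',np.degrees(n[:2]).round(2),'z top',np.median(P[:,2]).round(4))
top=m&(abs((L-c)@n)<.003);l=L[top]
print('red max x',np.percentile(L[red][:,0],99.8),'end x',np.percentile(l[:,0],99.8))
for lo in (.0,.02,.04,.06):
    k=l[(l[:,0]>lo)&(l[:,0]<lo+.018)];a=np.percentile(k[:,1],[.5,99.5]);print(lo,a.round(4),a.mean().round(4),np.diff(a).round(4))
b=(abs(L[...,2]+.004)<.004)&(abs(L[...,1])<.05)&(L[...,0]>.04)&(L[...,0]<.08)&(q.min(2)>200)
n_,lab,st,_=cv2.connectedComponentsWithStats(b.astype(np.uint8));k=1+np.argmax(st[1:,4])
B=L[lab==k][:,:2].astype(np.float32);print('bar',len(B),cv2.minAreaRect(B),np.percentile(B,[1,99],axis=0).round(4).tolist())
g=(L[...,2]>.004)&(L[...,2]<.013)&(L[...,0]>.05)&(L[...,0]<.1)&(abs(L[...,1])<.06)
G=L[g]
yl=G[(G[:,1]>.025)&(G[:,0]<.078)];yr=G[(G[:,1]<-.025)&(G[:,0]<.078)];print('inner y',np.percentile(yl[:,1],[2,98]).round(4),np.percentile(yr[:,1],[2,98]).round(4),len(yl),len(yr))
es=G[abs(G[:,1])<.02];print('stop x',np.percentile(es[:,0],[2,98]).round(4) if len(es) else '')
g2=np.load('side9.npz');Ps=(cam_pts(viewer.camera_info('side'),g2['d'])-C)@F;cc=g2['p'].astype(int)
mm=(cc[...,0]>90)&(cc[...,0]>2.5*cc[...,1])&(Ps[...,2]>.06)&(abs(Ps[...,1])<.06)&(abs(Ps[...,0])<.12)
Q,k,n=pl(Ps[mm]);print('side',len(Q),k.round(3),n.round(3))
```

```text
31204 [-0.0033 -0.0073  1.    ] tilt deg [-0.19 -0.42] z top 0.1241
red max x 0.049191747505215835 end x 0.08036873517072274
0.0 [-0.0388  0.0387] -0.0001 [0.0775]
0.02 [-0.0308  0.0301] -0.0003 [0.0609]
0.04 [-0.0307  0.0302] -0.0003 [0.0609]
0.06 [-0.0307  0.0302] -0.0003 [0.0609]
bar 3473 ((0.05952703207731247, -0.0009296033531427383), (0.06203722953796387, 0.020544452592730522), 89.85308837890625) [[0.0498, -0.0312], [0.0694, 0.0294]]
inner y [0.0331 0.0408] [-0.0426 -0.0348] 613 610
stop x [0.0826 0.0905]
side 551 [-0.026  0.002  0.123] [-0.007 -0.003  1.   ]
```

The panel is level (within 0.5°), and it sits within 1 mm of the cradle centre as measured in the same frame. I'll apply that correction and lower it, watching the force.

Run:
```python
from h import *
TP3=np.load('TP3.npy');D=F@np.array([-.0008,-.0006,0])
def go(dz,rate):
    H=mk(Rg,C+D+[0,0,dz])@np.linalg.inv(TP3);env.movel(H[:3,3],H[:3,:3],rate=rate)
    s=env.sense();print('t%.2f'%s['t'],dz,s['wrist_force'].round(2),s['moment'].round(2),(s['ee_pos']-H[:3,3]).round(4));return s['wrist_force']
go(.03,.1)
f0=go(.015,.05)
for dz in (.010,.006,.004,.002,.001,0,-.001,-.002,-.003):
    f=go(dz,.03)
    if f[2]-f0[2]>2.5 or np.linalg.norm((f-f0)[:2])>4: break
wrist('w10')
pp,d=viewer.read_camera('side');cv2.imwrite('pics/s10.png',cv2.resize(pp[150:290,250:420,::-1],None,fx=4,fy=4))
```

```text
t28.61 0.03 [ 0.16  0.29 -1.35] [-0.09 -0.41 -0.02] [ 0.0005 -0.0002  0.0006]
t29.06 0.015 [-0.19  0.23 -1.11] [-0.17 -0.45 -0.06] [-0.0003  0.0001 -0.0004]
t29.38 0.01 [-0.29  0.2  -1.2 ] [-0.17 -0.43  0.02] [-0.0002  0.0001 -0.0002]
t29.66 0.006 [ 0.2   0.78 -0.81] [-0.18 -0.44  0.05] [-0.0002  0.0001 -0.0002]
t29.91 0.004 [-0.04  0.39 -1.47] [-0.16 -0.44 -0.03] [-0.0001  0.0001 -0.0001]
t30.16 0.002 [-0.25  0.17 -2.01] [-0.12 -0.39 -0.04] [-0.0001  0.0001 -0.0001]
t30.41 0.001 [-0.01 -0.08 -0.39] [-0.09 -0.36 -0.01] [-0. -0.  0.]
t30.66 0 [-0.24  0.39  4.41] [-0.05  0.27 -0.09] [ 0.0001 -0.0001  0.0006]
```

View pics/w10.png

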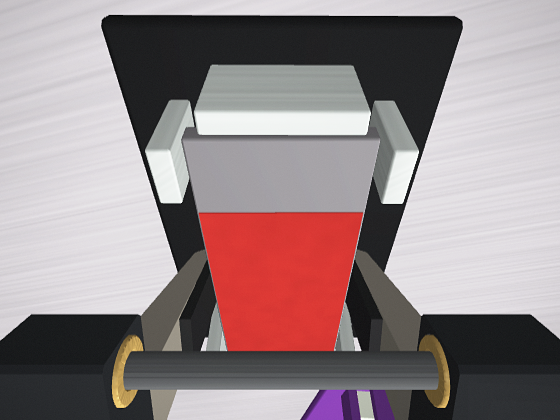

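View pics/s10.png

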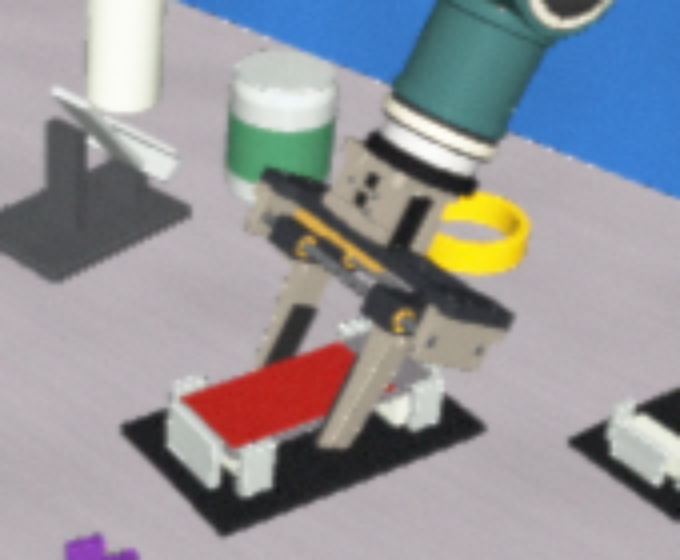

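The panel is seated between the guides, with contact at the expected height (4.4 N at dz = 0). Releasing, backing off along the tool axis, and checking.

Run:
```python
from h import *
s=env.sense();print(s['t'],s['gripper_width'],s['wrist_force'].round(2))
effector.release();env.pause(.2)
s=env.sense();print(s['t'],s['gripper_width'],s['wrist_force'].round(2))
env.movel(s['ee_pos']-.12*s['tcp_rot'][:,1],rate=.12)
s=env.sense();print(s['t'],s['wrist_force'].round(2))
_,_,W,_=wrist('w11')
pp,d=viewer.read_camera('side');cv2.imwrite('pics/s11.png',cv2.resize(pp[90:290,150:420,::-1],None,fx=2.8,fy=2.8))
np.savez('side11.npz',p=pp,d=d)
q=np.load('w11.npz')['p'].astype(int);L=(W-C)@F
m=(abs(L[...,1])<.04)&(abs(L[...,2]-.004)<.012)&(abs(L[...,0])<.09)&(q[...,0]>2.5*q[...,1])
P,c,n=pl(L[m]);print(len(P),'n',n.round(4),'top z',np.median(P[:,2]).round(4),'red x',np.percentile(P[:,0],[.3,99.7]).round(4),'y',np.percentile(P[:,1],[.5,99.5]).round(4))
for cam in ('wrist','side'):
    print(cam,[(np.round(r['at'],3).tolist(),round(r['score'],2)) for r in tip_of(cam,'red_panel_center')][:2])
for nme in ['blue_panel_center','yellow_panel_center','paint_tin_center','tape_roll_center','cleaner_bottle_center']:
    print(nme,[(np.round(r['at'],3).tolist(),round(r['score'],2)) for r in tip_of('side',nme)][:1])
```

```text
30.7583 0.06142427628837039 [0.52 0.9  5.77]
31.5667 0.09164704945429994 [ 0.11 -0.01 -0.49]
32.7167 [ 0.07 -0.23  0.51]
8702 n [-0.0011 -0.0017  1.    ] top z 0.0042 red x [-0.078   0.0481] y [-0.0303  0.0289]
wrist [([0.477, -0.278, 0.034], 0.69)]
side [([0.48, -0.272, 0.038], 0.59)]
blue_panel_center [([0.416, 0.297, 0.091], 0.79)]
yellow_panel_center [([0.556, 0.308, 0.09], 0.85)]
paint_tin_center [([0.722, -0.054, 0.05], 0.64)]
tape_roll_center [([0.756, -0.215, 0.011], 0.73)]
cleaner_bottle_center [([0.745, 0.149, 0.093], 0.8)]
```

```bash
ls pics
```

```text
s1.png
s10.png
s11.png
s2.png
s3.png
s4.png
s5.png
s8.png
s9.png
side0.png
side_zr.png
t6.png
top0.png
top_zr.png
top_zs.png
w1.png
w10.png
w11.png
w2.png
w3.png
w4.png
w5.png
w6.png
w7.png
w8.png
w9.png
wr.png
wsc.png
```

View pics/w11.png

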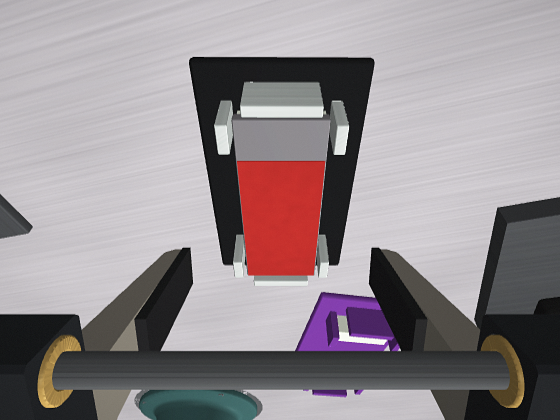

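View pics/s11.png

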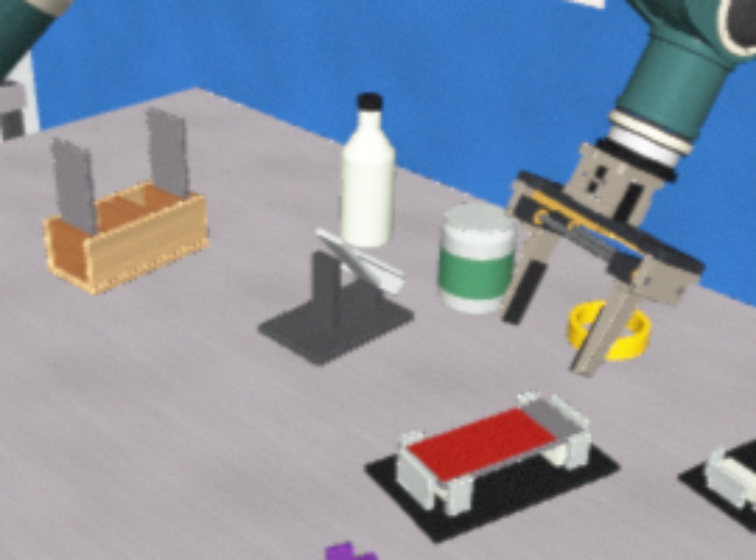

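The panel lies flat between all four guides (wrist view (285,195)), painted side up, and the gripper is clear. The other items are unchanged. Handing in.

Run:
```python
from h import *
print(workorder.finish_job(), env.sense()['t'])
```

```text
the job is handed in; nothing more can be done
the job is handed in; nothing more can be done
```

The red panel is lying seated in the larger black cradle, painted side up and released. I handed the job in at about 33 s of the 58 s; the system gives no verdict.

**What I did:**
- I slid the red panel up out of the middle rack slot, holding it by its long edges.
- I leaned it on the stand, painted side up and bare end uppermost, and let go. It rested with its face 0.864 rad from vertical, centred within about 1 mm of the rest point.
- I took it up again and lowered it into the cradle, watching the force until it touched (about 4–6 N), then released it and backed off.

**Went wrong on the way:** after I lifted it off the stand, the panel had turned about 11° in the grip, probably because its lower edge caught the ledge lip. I saw this in the wrist and side images. I levelled it by turning it half round, so it lies with the bare end at the far end of the cradle, which the task allows.

**Last checks:**
- **Flatness:** the panel is flat within about 0.1°, and its top is 4.2 mm above the seat point (4 mm expected).
- **Position:** by the wrist view its centre is within about 1 mm of the seat in plan.
- **Disagreement:** the side-camera network put the panel's centre about 6 mm off in plan and 4 mm high. I trusted the wrist measurement over it, since that network is only good to about 4 mm.
- **Other items:** the two panels, tin, roll and bottle read within about 4–5 mm of their first positions, which is within measuring error.

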